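# Weigh the covered clam measure, slide its lid aside and tip it out

### The arm

A 6-joint arm with a two-finger parallel gripper is mounted at the origin on the work surface. World frame = base frame: x ahead of the robot, y to its left, z up, the work surface at z = 0. Lengths are in m, angles in rad, forces in N, time in s.
With the tool pointing down it reaches from about 0.25 to 0.725 m from the base axis. Payload 4 kg.
Tool frame: the origin (TCP) lies on the centre line of the jaws, within the pads' length; the fingertips stand 11 mm ahead of it and the grasp point (between the pads) lies 8 mm behind it; z points along the fingers, x is the direction in which the jaws open and shut, and the axes are right-handed (so a half turn about z gives the same grasp; the last joint's range is limited). The gripper opens to 85 mm and grips with 20 to 120 N. Pads are 22 mm wide; open, the fingers measure 114 mm over their backs; the gripper's body (76 mm by 85 mm) begins 54 mm behind the grasp point. The pads swing forward as they close: fully open they stand 13 mm farther back than shut.
Start: joints at [-1.139, 0.241, 0.005, 1.335, 0, 1.571], TCP at [0.209, -0.454, 0.242] pointing down, gripper open.
Joint ranges: [-2.72, 2.72], [-1.05, 1.87], [-1.09, 1.28], [-1.99, 2.15], [-1.42, 1.44], [-3.14, 3.14]. Speed limits (rad/s): [2.79, 2.79, 3.14, 3.14, 3.14, 3.14].

### API

Orientations are given as a unit quaternion [x, y, z, w].
In Python, from workcell import bot, viewer, order gives the robot as it stands. The module is installed in compiled form; this text tells all that it offers.
- The arm moves only by the tool send_rows, never from a script. Its argument "increments" is a list that holds one entry, the list of rows, each a list of 4 numbers: the shift along the tool's x, y, z in m, then the turn about the tool's z in degrees. A call has exactly 8 rows; each row shifts and turns the pose as measured when the row begins, along the tool's axes as they then stand; what a row does not reach is not made up. A row lasts 1/10 s, in which the tool goes at most 50 mm and 8.59 degrees, less where a joint would pass 70% of its speed; a pose out of reach is approached as far as the arm can. A call is refused whole if a number of a shift passes 0.05 or a number of a turn 8.59, either way. A call with a gripper value outside its range is refused whole. "hand" is the closure, from -1 (fully open) to 1 (shut), so that 0 is half open, set as the call begins (left out, the last holds). The fingers move at their own pace and stop on an object; the grip force is fixed at half the most. Time passes only in rows, so rows that do not move let the fingers close, or fill a call up. It gives the time, the measured TCP pose, the force and the opening at its end, in the units of the state.
- bot.get_obs(): the state, without advancing time (a new reading comes with each control period).
- viewer.camera(name): name is "scene" or "top" or "wrist"; returns a dict with "image" (420x560x3 uint8, red, green, blue), "range_z" (420x560 float32, m along the optical axis (not along the pixel's ray), 0 where there is no reading), "camera_matrix" (3x3 intrinsics, pixels), "dist" ([k1, k2, p1, p2, k3] as OpenCV has them; the pictures are not rectified), "eye" and "rotation" of the camera in the world. Camera axes: x right, y down, z forward; pixel columns grow to the right and rows downward; lengths in m; the calibration is good to about 2 mm. A picture is of the moment at which its call begins.
- order.job_done(): hands the job in, once; it reports no verdict.
The state is a dict: "clock": time; "joint_pos": joint angles; "joint_vel": joint speeds; "tau": joint torques, N m; "eef_pos": TCP position; "tool_rot": TCP orientation; "ft_force": force on the tool from outside, world axes, zero at the start; "ft_torque": the same for the moment, N m; "grip_width": finger opening in m.
Only numpy, scipy, OpenCV 4.12 (cv2) and the standard library are available. Lean on these libraries where they do the work, as an engineer would, in place of code of your own. Each camera call takes 0.05 s, during which the arm holds its last target.

### The job

Pinch the sliding lid of the covered steel measure shut and carry the measure, with your fingers holding the lid shut all the way, onto the middle of the scale's pan; set it down without driving the scale to its stop and let go so that it can be weighed still covered. Then, with the measure standing on the scale, slide the blue lid well open (about three quarters of the way or more), lift the measure again and tip all four clams into the red-brown basin. Put the empty measure back upright on the middle of the scale pan to be weighed again and let go, leaving the small steel bowl, the green cup and the amber jar where they stand.

Things in the scene. Friction and masses are not known exactly. Their poses are not given: they have to be found in the camera images.
- can_mid (a point): Covered steel measure (0.3 to 0.45 kg empty), 170 mm long (x), 84 mm wide (y; 96 over the bridge's legs), 60 mm tall, z up. Point: its centre, 30 mm above its underside. Inside, the floor is flat from x = +5 to +81 mm; from +5 a straight 34 degree ramp rises to the top rim at the -x end (x = -85 mm): contents slide out there when that end is tipped down 65 degrees or more (wet, slippery).
- can: The same measure; origin at the centre of its underside. Side walls are full height over the whole length, 4 mm thick. A black bridge over the lid at x = +10 mm (bar 8 mm thick in x, 96 mm wide, top 75 mm above the underside) carries the black tab, the only handle. It starts level on the slatted board, pouring end (-x) roughly towards the robot.
- can_tab (a point): Black upright tab fixed to the measure's bridge at x = +10 mm: 8 mm thick (measure's x), 24 mm wide (y), from the bridge bar up to 112 mm above the measure's underside. Point: on its centre line, 92 mm above the underside. Axes as the measure's.
- lid_tab (a point): Yellow upright tab on the blue lid: 8 mm thick (x), 44 mm wide (y), top 112 mm above the measure's underside, lid top 64 mm. Point: on its centre line, 92 mm above the underside. On the +x side of the black tab; with the lid shut both touch, 16.5 mm thick together: pinching both along x draws the lid shut and holds it. Wider than the black tab, it can also be pinched alone across y.
- lid (a joint): How far the blue lid is slid open, m: 0 shut, 0.080 fully open. It is 170 mm long, loosely held in side rails, slides towards the measure's +x and bares the -x pouring end. It drags with about 1.2 N and stays where it is left. Ajar by 4 to 14 mm at the start.
- pan_top (a point): Centre of the top face of the white scale's square steel pan, 210 mm (x) by 190 mm (y), 56 mm above the table when empty; z up.
- pan (a joint): How far the scale's pan has sunk, m: 0 empty, 0.83 mm per newton of load, mechanical stop at 10 mm (12 N). The full measure sinks it about 3 to 5 mm, the empty one 2.5 to 4 mm; pushed down by more than 9.2 mm the scale is overloaded.
- basin_floor (a point): Centre of the inner floor of the red-brown round plastic basin, 5 mm above the table; z up. Rim 284 mm across and 70 mm above the table, inner floor 210 mm across, wall 4 mm. Fixed.
- board: Slatted wooden board under the measure at the start, 212 mm (x) by 150 mm (y), 30 mm tall. Origin: centre of its underside. Fixed.
- clam1_mid (a point): One of four pale clam shells, closed, round and lens-shaped, 34 mm across and 22 mm thick, 25 g, lying loose and slippery on the flat floor of the measure at the start. This point is its centre.
- clam2_mid (a point): One of four pale clam shells, closed, round and lens-shaped, 34 mm across and 22 mm thick, 25 g, lying loose and slippery on the flat floor of the measure at the start. This point is its centre.
- clam3_mid (a point): One of four pale clam shells, closed, round and lens-shaped, 34 mm across and 22 mm thick, 25 g, lying loose and slippery on the flat floor of the measure at the start. This point is its centre.
- clam4_mid (a point): One of four pale clam shells, closed, round and lens-shaped, 34 mm across and 22 mm thick, 25 g, lying loose and slippery on the flat floor of the measure at the start. This point is its centre.
- dish: Bystander, to be left alone: small steel bowl, 100 mm wide, 35 mm tall, loose. Origin: centre of its underside.
- mug: Bystander, to be left alone: green plastic cup, 72 mm wide, 80 mm tall, loose. Origin: centre of its underside.
- jar: Bystander, to be left alone: little amber jar with a steel cap, 48 mm wide, 55 mm tall, loose. Origin: centre of its underside.
Things that resemble listed ones, but are neither listed nor needed, are in the scene too. Leave any pink look-alike of the can alone.

How it is judged:
On the way, in this order (a step that is already met when the one before it is completed fails the run):
1. the measure is lifted clear of the board (30 mm or more) with the lid shut (within 5 mm) and the fingers pressing on it (z of can_mid in the frame of board above 0.09 m and value of joint lid below 0.005 m and contact force between the fingers and lid above 1 N and distance between each of clam1_mid, clam2_mid, clam3_mid, clam4_mid and can_mid below 0.11 m), for 0.1 s.
2. the measure is brought over the middle of the scale pan (within 50 mm) with the fingers still holding the lid shut (horizontal distance between can_mid and pan_top below 0.05 m and value of joint lid below 0.005 m and contact force between the fingers and lid above 1 N and distance between each of clam1_mid, clam2_mid, clam3_mid, clam4_mid and can_mid below 0.11 m), for 0.1 s.
3. the measure stands on the pan, lid shut (within 6 mm), clams inside, let go, its weight on the scale (horizontal distance between can_mid and pan_top below 0.05 m and angle between can_mid's own z axis and vertical below 0.1 rad and z of can_mid in the frame of pan_top below 0.036 m and distance between each of clam1_mid, clam2_mid, clam3_mid, clam4_mid and can_mid below 0.11 m and value of joint lid below 0.006 m and contact force between the fingers and can below 0.1 N and value of joint pan above 0.0025 m and velocity of joint pan below 0.005 m/s), for 0.3 s.
4. the lid is slid open by 55 mm or more while the measure stands on the pan with the clams in it (horizontal distance between can_mid and pan_top below 0.05 m and angle between can_mid's own z axis and vertical below 0.1 rad and z of can_mid in the frame of pan_top below 0.036 m and distance between each of clam1_mid, clam2_mid, clam3_mid, clam4_mid and can_mid below 0.11 m and value of joint lid above 0.055 m), for 0.1 s.
5. all four clams lie in the basin (horizontal distance between each of clam1_mid, clam2_mid, clam3_mid, clam4_mid and basin_floor below 0.125 m and z of clam1_mid in the frame of basin_floor between -0.005 and 0.06 m and z of clam2_mid in the frame of basin_floor between -0.005 and 0.06 m and z of clam3_mid in the frame of basin_floor between -0.005 and 0.06 m and z of clam4_mid in the frame of basin_floor between -0.005 and 0.06 m), for 0.2 s.
At the end, for the whole second after the job is handed in: All four clams lie in the basin; the empty measure stands upright (within 0.1 rad) and at rest on the scale pan, its centre within 50 mm of the pan's centre, its weight on the scale; the lid may be open or shut (all of step 5 and horizontal distance between can_mid and pan_top below 0.05 m and angle between can_mid's own z axis and vertical below 0.1 rad and z of can_mid in the frame of pan_top below 0.036 m and linear speed of can below 0.02 m/s and value of joint pan above 0.0015 m); the robot touches nothing.
It fails at once if the steel bowl, green cup or amber jar is moved by more than 30 mm (distance of any of dish, mug, jar from where it was at the start of the episode above 0.03 m).
It fails at once if the lid comes open (17 to 45 mm) in mid-air, off the scale, with the measure level and the clams in it (distance between each of clam1_mid, clam2_mid, clam3_mid, clam4_mid and can_mid below 0.11 m and value of joint lid between 0.017 and 0.045 m and height (world z) of can_mid above 0.1 m and angle between can_mid's own z axis and vertical below 0.3 rad and horizontal distance between can_mid and pan_top above 0.06 m).
It fails at once if the scale is overloaded: its pan is pushed down by more than 9.2 mm (value of joint pan above 0.0092 m).
It also fails if it takes over 72 s, if anything falls off the work surface, if the arm or the gripper's body presses on something with over 40 N, if the wrist force passes 120 N, or if a joint passes its speed limit or range.

## Working session

There is one attempt and no reset: what is moved stays moved. The work goes in short steps, Python scripts to look and compute and a tool call to move; the robot and the scene stay as the last step left them, time stands still between calls to the robot, and variables do not carry over. Pictures are saved under pics/ and viewed, and the job is handed in when it is done.

Besides the shell and the picture viewer there is one more tool, called after "Request:" by a JSON object that holds its "api" and its "payload". send_rows: Moves the arm, as the interface text tells. Its arguments: {"type":"object","properties":{"increments":{"type":"array","items":{"type":"array","items":{"type":"array","items":{"type":"number"}}}},"hand":{"type":"number"}},"required":["increments"]}

```bash
mkdir -p pics; cat > h.py <<'E'
import numpy as np,cv2
from workcell import bot,viewer,order
def cam(n):
    return viewer.camera(n)
def save(c,f):
    cv2.imwrite('pics/'+f,c['image'][:,:,::-1])
def pts(c):
    h,w=c['range_z'].shape
    K=np.array(c['camera_matrix'],float);d=np.array(c['dist'],float)
    u,v=np.meshgrid(np.arange(w),np.arange(h))
    p=cv2.undistortPoints(np.stack([u,v],-1).reshape(-1,1,2).astype(np.float64),K,d).reshape(h,w,2)
    z=c['range_z'].astype(float)
    P=np.dstack([p[...,0]*z,p[...,1]*z,z])
    return P@np.array(c['rotation']).T+np.array(c['eye'])
E
python3 - <<'E'
from h import *
for n in ('scene','top','wrist'):
    c=cam(n);save(c,n+'0.png');print(n,c['eye'],np.round(c['rotation'],3).tolist(),np.round(c['camera_matrix'],1).tolist(),c['dist'])
    np.savez('pics/'+n+'0.npz',P=pts(c),im=c['image'],rz=c['range_z'])
o=bot.get_obs();print(o)
E
```

```text
scene [ 1.12185239 -0.01922712  1.00980673] [0.683, 0.67, -0.203, -0.209] [[416.5, 0.0, 287.8], [0.0, 416.5, 207.0], [0.0, 0.0, 1.0]] [0.0232497 0.        0.        0.        0.       ]Traceback (most recent call last):
  File "<stdin>", line 4, in <module>
  File "h.py", line 14, in pts
    return P@np.array(c['rotation']).T+np.array(c['eye'])
           ~^~~~~~~~~~~~~~~~~~~~~~~~~~
ValueError: matmul: Input operand 1 has a mismatch in its core dimension 0, with gufunc signature (n?,k),(k,m?)->(n?,m?) (size 4 is different from 3)
```

```bash
sed -i 's/^import numpy.*/&\nfrom scipy.spatial.transform import Rotation as R/; s/np.array(c\[.rotation.\]).T/R.from_quat(c["rotation"]).as_matrix().T/' h.py
python3 - <<'E'
from h import *
for n in ('scene','top','wrist'):
    c=cam(n);save(c,n+'0.png');print(n,c['eye'],np.round(c['rotation'],3).tolist(),np.round(c['camera_matrix'],1).tolist(),c['dist'])
    np.savez('pics/'+n+'0.npz',P=pts(c),im=c['image'],rz=c['range_z'])
o=bot.get_obs();print(o)
E
```

```text
scene [ 1.12185239 -0.01922712  1.00980673] [0.683, 0.67, -0.203, -0.209] [[416.5, 0.0, 287.8], [0.0, 416.5, 207.0], [0.0, 0.0, 1.0]] [0.0232497 0.        0.        0.        0.       ]
top [0.28210553 0.02537734 1.38171075] [0.71, -0.7, 0.059, -0.048] [[524.1, 0.0, 268.0], [0.0, 524.1, 216.3], [0.0, 0.0, 1.0]] [-0.0709178  0.         0.         0.         0.       ]
wrist [ 0.2741073  -0.42465947  0.37363479] [0.834, -0.534, -0.078, 0.12] [[322.5, 0.0, 277.8], [0.0, 322.5, 204.9], [0.0, 0.0, 1.0]] [-0.04741395  0.          0.          0.          0.        ]
{'clock': 0.2, 'joint_pos': array([-1.13899297e+00,  2.41140355e-01,  4.24565408e-03,  1.33518717e+00,
       -2.67471032e-05,  1.57080004e+00]), 'joint_vel': array([ 0.00069532, -0.00393327,  0.00339468, -0.0004961 ,  0.00052438,
        0.00107781]), 'tau': array([-1.95634589e-04, -3.72247052e+01,  2.52394974e+01,  1.23383300e-02,
       -4.44384420e-05,  4.12490735e-06]), 'eef_pos': array([ 0.20909889, -0.45378691,  0.24174811]), 'tool_rot': array([ 8.42171412e-01, -5.39209513e-01, -5.48535390e-04, -3.35323154e-04]), 'ft_force': array([-0.34748444,  0.00820402, -0.78630118]), 'ft_torque': array([-0.00784037,  0.02018636, -0.00242217]), 'grip_width': 0.08524388035834715}
```

View pics/scene0.png

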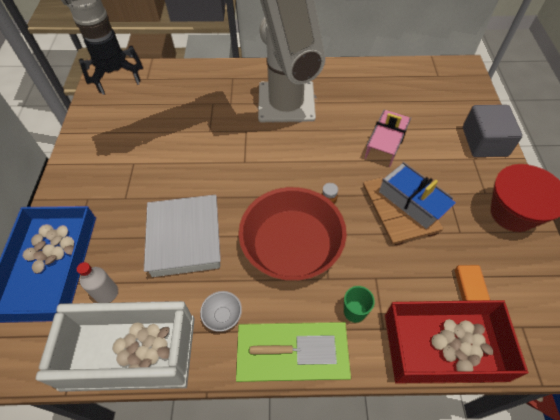

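View pics/top0.png

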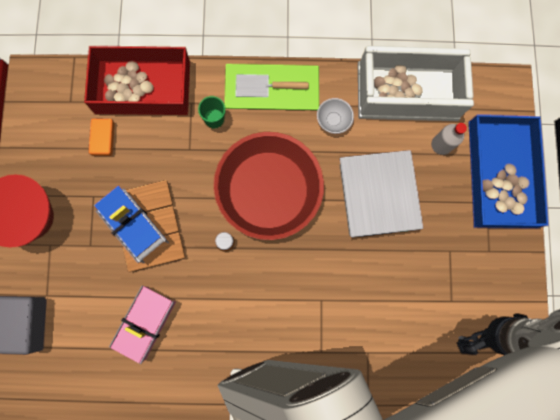

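The top view shows two candidates for the measure: a blue-lidded one at (130,225) on the slatted board, and a pink one at (143,325) on the bare table. The blue one fits because of its blue lid, yellow tab and board. The pink one is the decoy. The scale is at (381,193), the basin at (269,186), the jar at (224,241), the cup at (212,112) and the bowl at (335,117).

```bash
python3 - <<'E'
from h import *
for n,(x0,x1,y0,y1) in (('top',(85,195,170,280)),('scene',(355,465,155,255))):
    im=np.load(f'pics/{n}0.npz')['im'][y0:y1,x0:x1,::-1]
    cv2.imwrite(f'pics/crop_{n}.png',cv2.resize(im,None,fx=5,fy=5,interpolation=cv2.INTER_CUBIC))
for n in ('top','scene'):
    d=np.load(f'pics/{n}0.npz');P,im,rz=d['P'],d['im'],d['rz']
    hsv=cv2.cvtColor(im,cv2.COLOR_RGB2HSV);h,s,v=hsv[...,0],hsv[...,1],hsv[...,2]
    ok=rz>0
    def rep(name,m):
        m=m&ok
        q=P[m]; print(n,name,len(q), np.round(np.median(q,0),4) if len(q) else '', 'z5-95',np.round(np.percentile(q[:,2],[2,50,98]),3) if len(q) else '')
        return q
    box=(P[...,0]>0.2)&(P[...,0]<0.55)&(P[...,1]>0.2)&(P[...,1]<0.6)
    q=rep('bluelid',box&(h>100)&(h<130)&(s>120)&(P[...,2]>0.085)&(P[...,2]<.1))
    if len(q): r=cv2.minAreaRect((q[:,:2]*1000).astype(np.float32)); print(r)
    q=rep('yellow',box&(h>18)&(h<35)&(s>130)&(P[...,2]>0.12))
    if len(q): print(np.round(np.c_[q][::max(1,len(q)//12)],3).tolist()); 
    q=rep('black',box&(v<60)&(P[...,2]>0.1)&(P[...,2]<0.15))
    if len(q): r=cv2.minAreaRect((q[:,:2]*1000).astype(np.float32)); print(r)
    # pan
    q=rep('pan',(P[...,1]<-.1)&(P[...,1]>-.5)&(P[...,0]>.2)&(P[...,0]<.5)&(abs(P[...,2]-.056)<.008)&(s<60))
    r=cv2.minAreaRect((q[:,:2]*1000).astype(np.float32)); print(r)
    q=rep('basin',((h<12)|(h>172))&(s>100)&(P[...,2]>0.062)&(P[...,2]<.078)&(abs(P[...,1]-.03)<.25)&(P[...,0]>.15)&(P[...,0]<.6))
    (c,r)=cv2.minEnclosingCircle((q[:,:2]*1000).astype(np.float32));print(c,r)
E
```

```text
top bluelid 1651 [0.4515 0.3498 0.0941] z5-95 [0.089 0.094 0.099]
((461.722900390625, 358.3445129394531), (169.7633819580078, 76.73316955566406), 40.962738037109375)
top yellow 81 [0.475  0.3687 0.139 ] z5-95 [0.123 0.139 0.146]
[[0.49, 0.356, 0.145], [0.485, 0.356, 0.144], [0.483, 0.356, 0.143], [0.481, 0.364, 0.139], [0.478, 0.371, 0.14], [0.48, 0.36, 0.128], [0.476, 0.364, 0.14], [0.474, 0.37, 0.135], [0.47, 0.375, 0.143], [0.474, 0.366, 0.122], [0.47, 0.373, 0.132], [0.466, 0.377, 0.142], [0.463, 0.381, 0.144], [0.462, 0.381, 0.135]]
top black 143 [0.4564 0.3511 0.1108] z5-95 [0.101 0.111 0.145]
((344.27252197265625, 352.29510498046875), (288.1680908203125, 69.00965118408203), 0.7900720238685608)
top pan 1535 [ 0.4729 -0.2837  0.0562] z5-95 [0.051 0.056 0.062]
((469.37896728515625, -293.995361328125), (62.985435485839844, 194.8280792236328), 1.411720871925354)
top basin 1013 [0.4845 0.0088 0.0688] z5-95 [0.063 0.069 0.075]
(562.6133422851562, 7.375584602355957) 139.9354248046875
scene bluelid 1222 [0.4708 0.3539 0.0945] z5-95 [0.091 0.095 0.098]
((463.1159973144531, 356.271057128
[... 187 characters left out ...]
 0.38, 0.143], [0.472, 0.377, 0.142], [0.476, 0.373, 0.143], [0.476, 0.374, 0.139], [0.482, 0.369, 0.143], [0.482, 0.368, 0.139], [0.486, 0.364, 0.14], [0.487, 0.362, 0.136], [0.486, 0.364, 0.131], [0.483, 0.367, 0.123], [0.491, 0.354, 0.124]]
scene black 130 [0.463  0.3482 0.1092] z5-95 [0.102 0.109 0.144]
((345.16815185546875, 350.8813171386719), (291.0837707519531, 71.02947235107422), 1.0055599212646484)
scene pan 1106 [ 0.4741 -0.2875  0.0554] z5-95 [0.051 0.055 0.059]
((472.4515075683594, -296.947998046875), (61.23014450073242, 191.69100952148438), 2.283167600631714)
scene basin 894 [0.4841 0.0059 0.0674] z5-95 [0.062 0.067 0.072]
(563.641357421875, 5.334378242492676) 141.48141479492188
```

View pics/crop_top.png

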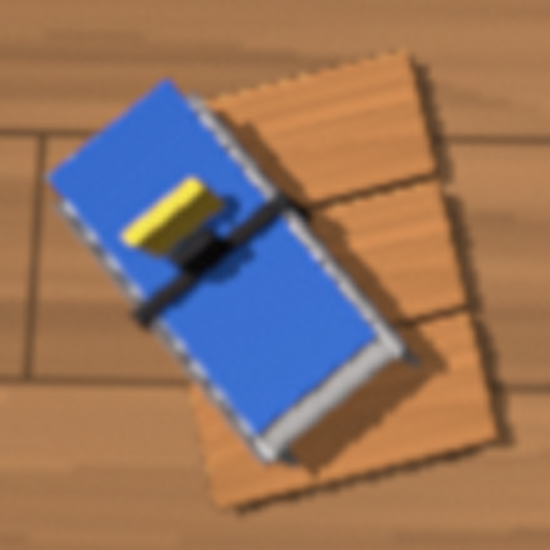

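View pics/crop_scene.png

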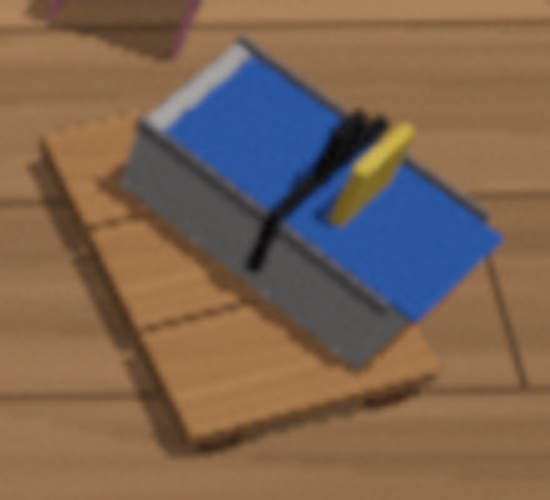

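```bash
python3 - <<'E'
from h import *
for n in ('top','scene'):
    d=np.load(f'pics/{n}0.npz');P,im,rz=d['P'],d['im'],d['rz']
    hsv=cv2.cvtColor(im,cv2.COLOR_RGB2HSV);h,s,v=[hsv[...,i].astype(int) for i in range(3)]
    ok=rz>0
    def rect(name,m):
        m=(m&ok).astype(np.uint8); 
        k,l,st,ce=cv2.connectedComponentsWithStats(m)
        i=1+np.argmax(st[1:,4]); q=P[l==i]
        r=cv2.minAreaRect((q[:,:2]*1000).astype(np.float32)); print(n,name,len(q),'px',ce[i].round(),'z',np.percentile(q[:,2],[5,50,95]).round(3),r)
        return q
    X,Y,Z=P[...,0],P[...,1],P[...,2]
    rect('pan',(Y<-.1)&(Y>-.6)&(X>.2)&(X<.8)&(Z>.048)&(Z<.064)&(s<70)&~((X>.62)))
    rect('board',(Y>.2)&(Z>.024)&(Z<.036)&(X>.2)&(X<.65)&(Y<.6))
    rect('lid',(X>.2)&(Y>.2)&(h>100)&(h<130)&(s>120)&(Z>.085)&(Z<.102))
    rect('blacktab',(X>.4)&(Y>.25)&(Y<.5)&(v<70)&(Z>.118)&(Z<.16))
    rect('bar',(X>.4)&(Y>.25)&(Y<.5)&(v<70)&(Z>.1)&(Z<.112))
    rect('yel',(X>.4)&(Y>.25)&(Y<.5)&(h>15)&(h<38)&(s>110)&(Z>.115)&(Z<.16))
    rect('jar',(X>.35)&(X<.5)&(Y>.07)&(Y<.18)&(Z>.04))
    rect('mug',(h>60)&(h<90)&(s>90)&(Y>.0)&(Y<.3)&(Z>.06))
    rect('dish',(X>.6)&(Y<-.05)&(Y>-.28)&(Z>.025)&(Z<.05)&(s<60))
    q=rect('basin',((h<12)|(h>172))&(s>100)&(Z>.05)&(Z<.085)&(abs(Y)<.2))
    rect('pink',(h>150)&(h<172)&(s>50)&(Z>.04)&(Y>.2)&(X<.4))
E
```

```text
top pan 4858 px [381. 200.] z [0.052 0.056 0.061] ((538.5198974609375, -287.3470458984375), (186.20458984375, 194.14373779296875), 6.965134143829346)
top board 1460 px [156. 205.] z [0.026 0.03  0.035] ((500.51409912109375, 310.2622375488281), (141.698974609375, 109.9465560913086), 15.162657737731934)
top lid 964 px [138. 234.] z [0.09  0.094 0.099] ((427.5732727050781, 328.580078125), (78.92335510253906, 76.73357391357422), 40.754356384277344)
top blacktab 56 px [124. 220.] z [0.12  0.139 0.145] ((458.48956298828125, 355.57843017578125), (9.143089294433594, 23.62845230102539), 34.61326217651367)
top bar 79 px [127. 221.] z [0.101 0.105 0.11 ] ((458.05902099609375, 354.2621154785156), (6.525707244873047, 91.59095764160156), 40.624359130859375)
top yel 99 px [118. 213.] z [0.117 0.139 0.145] ((475.7511901855469, 369.74420166015625), (9.007633209228516, 42.10902404785156), 43.07896041870117)
top jar 229 px [224. 241.] z [0.05  0.055 0.059] ((418.65057373046875, 117.77119445800781), (41.01940155029297, 41.28407669067383), 89.05240631103516)
top mug 189 px [211. 109.] z [0.061 0.073 0.08
[... 1536 characters left out ...]
671875, 102.91199493408203), (63.143192291259766, 101.90967559814453), 84.24633026123047)
scene mug 168 px [362. 293.] z [0.062 0.073 0.08 ] ((750.8594360351562, 161.26023864746094), (67.17181396484375, 42.332313537597656), 68.80513000488281)
scene dish 381 px [219. 309.] z [0.026 0.032 0.037] ((766.040283203125, -172.04229736328125), (96.84478759765625, 96.31742095947266), 86.0367202758789)
scene basin 2039 px [292. 226.] z [0.052 0.067 0.071] ((565.4278564453125, 4.9103546142578125), (281.8289489746094, 279.73883056640625), 72.42546081542969)
scene pink 685 px [387. 136.] z [0.061 0.065 0.069] ((213.0662841796875, 314.7144470214844), (85.8214111328125, 163.5035858154297), 66.2073745727539)
```

The crop confirms the target: blue lid, yellow tab on the +x side and black bridge, with the tab centres about 22 mm apart, so the lid is about 14 mm ajar. The rows can't tilt the tool directly, so I'll first check what the arm does at its reach limit in free space.

Request:
{"api": "send_rows", "payload": {"increments": [[[0.05,0,0,0],[0.05,0,0,0],[0.05,0,0,0],[0.05,0,0,0],[0.05,0,0,0],[0.05,0,0,0],[0.05,0,0,0],[0.05,0,0,0]]]}}

```text
clock: 1.0
eef_pos: [0.3389, -0.7355, 0.1997]
tool_rot: [0.842, -0.539, 0.009, 0.006]
ft_force: [1.2, -2.8, -2.1]
grip_width: 0.0855
```

```bash
python3 - <<'E'
from h import *
o=bot.get_obs();print(o['clock'],o['joint_pos'].round(3),o['eef_pos'].round(4),R.from_quat(o['tool_rot']).as_matrix().round(3).tolist(),o['ft_force'].round(2))
n='top'
d=np.load(f'pics/{n}0.npz');P,im=d['P'],d['im']
s=cv2.cvtColor(im,cv2.COLOR_RGB2HSV)[...,1]
for n in ('top','scene'):
    d=np.load(f'pics/{n}0.npz');P,im=d['P'],d['im'];s=cv2.cvtColor(im,cv2.COLOR_RGB2HSV)[...,1]
    X,Y,Z=P[...,0],P[...,1],P[...,2]
    m=((Y<-.12)&(Y>-.45)&(X>.35)&(X<.70)&(Z>.048)&(Z<.064)&(s<75)).astype(np.uint8)
    k,l,st,ce=cv2.connectedComponentsWithStats(m);i=1+np.argmax(st[1:,4]);q=P[l==i]
    print(n,cv2.minAreaRect((q[:,:2]*1000).astype(np.float32)))
E
```

```text
1.0 [-1.139  1.03   1.264  1.784  0.     1.571] [ 0.3389 -0.7355  0.1997] [[0.418, -0.908, 0.009], [-0.908, -0.419, -0.019], [0.021, -0.0, -1.0]] [ 1.17 -2.84 -2.06]
top ((550.8973999023438, -285.2977600097656), (211.99029541015625, 194.2391357421875), 7.350523471832275)
scene ((551.873291015625, -287.09197998046875), (214.7425537109375, 189.14773559570312), 7.3941216468811035)
```

Request:
{"api": "send_rows", "payload": {"increments": [[[0.05,0,0,0],[0.05,0,0,0],[0.05,0,0,0],[0.05,0,0,0],[0.05,0,0,0],[0.05,0,0,0],[0.05,0,0,0],[0.05,0,0,0]]]}}

```text
clock: 1.8
eef_pos: [0.3965, -0.8604, 0.1353]
tool_rot: [0.833, -0.533, 0.123, 0.079]
ft_force: [0.2, 0.2, 0.0]
grip_width: 0.0852
```

```bash
python3 - <<'E'
from h import *
o=bot.get_obs();print(o['clock'],o['joint_pos'].round(3),o['eef_pos'].round(4),R.from_quat(o['tool_rot']).as_matrix().round(3).tolist(),o['ft_force'].round(2))
E
```

```text
1.8 [-1.139  1.133  1.273  1.417 -0.     1.571] [ 0.3965 -0.8604  0.1353] [[0.401, -0.908, 0.121], [-0.869, -0.418, -0.263], [0.29, 0.0, -0.957]] [0.18 0.24 0.03]
```

```bash
cat > kin.py <<'E'
import numpy as np
from scipy.optimize import least_squares
def fk(k,q):
    h,a,f,d,L=k;q2,q3,q4=q;s=q2-q3;p=s+q4
    r=a*np.sin(q2)+f*np.cos(s)+d*np.sin(s)+L*np.cos(p)
    z=h+a*np.cos(q2)-f*np.sin(s)+d*np.cos(s)-L*np.sin(p)
    return np.array([r,z])
D=[((.24114,.00425,1.33519),(np.hypot(.20910,.45379),.24175)),((1.03,1.264,1.784),(np.hypot(.3389,.7355),.1997)),((1.133,1.273,1.417),(np.hypot(.3965,.8604),.1353))]
sol=least_squares(lambda k:np.concatenate([fk(k,q)-x for q,x in D]),[.25,.4,.35,0.0,.2])
K=sol.x
E
python3 -c "
from kin import *
print(K,sol.fun)"
```

```text
[0.2413729  0.49312649 0.39144462 0.00805191 0.39443296] [ 1.12577189e-05  1.13818650e-05  4.53694249e-05 -2.07089167e-04
 -3.20118796e-05  1.95707919e-04]
```

The reach limit does tilt the tool outward, about 17° in that call. So I can tilt it back at the opposite azimuth, and get it close to horizontal later for the pour. I'll check the free space on the far left before moving.

```bash
python3 - <<'E'
from h import *
d=np.load('pics/scene0.npz');P,im=d['P'],d['im']
for p in [(490,40),(500,50),(510,20),(495,130),(525,200),(470,60),(520,60),(540,60),(410,70),(430,60),(390,20),(500,85)]:
    print(p,P[p[1],p[0]].round(2))
d=np.load('pics/top0.npz');P=d['P']
X,Y,Z=[P[...,i] for i in range(3)]
m=(Y>.1)&(Z>.16)
print(m.sum(),[ (P[m][:,i].min().round(2),P[m][:,i].max().round(2)) for i in range(3)])
d=np.load('pics/scene0.npz');P=d['P'];X,Y,Z=[P[...,i] for i in range(3)]
m=(Y>.2)&(Z>.16);q=P[m];print(m.sum());
if len(q):print([np.percentile(q[:,i],[0,10,50,90,100]).round(2) for i in range(3)])
E
```

```text
(490, 40) [-1.41  1.42 -0.75]
(500, 50) [-0.49  0.97 -0.16]
(510, 20) [-1.54  1.57 -0.68]
(495, 130) [0.25 0.62 0.1 ]
(525, 200) [0.51 0.61 0.11]
(470, 60) [-0.21  0.7   0.  ]
(520, 60) [-1.18  1.55 -0.73]
(540, 60) [-1.2   1.69 -0.75]
(410, 70) [-0.16  0.46 -0.  ]
(430, 60) [-0.22  0.55 -0.  ]
(390, 20) [-0.55  0.46 -0.04]
(500, 85) [-0.97  1.37 -0.76]
38 [(np.float64(0.07), np.float64(0.1)), (np.float64(0.1), np.float64(0.11)), (np.float64(0.22), np.float64(0.29))]
0
```

```bash
cat > plan.py <<'E'
from h import *
def plan(way,turn=0.0,nturn=0,step=.05,rd=3):
    """way: list of world points from current; prints rows in tool axes, turn deg/row for first nturn rows"""
    o=bot.get_obs();p=o['eef_pos'].copy();M=R.from_quat(o['tool_rot'])
    rows=[];i=0
    for w in way:
        w=np.array(w,float)
        n=max(1,int(np.ceil(np.linalg.norm(w-p)/step)))
        d=(w-p)/n
        for _ in range(n):
            t=turn if i<nturn else 0
            rows.append([*(M.inv().apply(d)).round(rd).tolist(),t]);M=M*R.from_euler('z',t,degrees=True);i+=1
        p=w
    while i<nturn: rows.append([0,0,0,turn]);i+=1
    for k in range(0,len(rows),8): print(rows[k:k+8])
def st():
    o=bot.get_obs();M=R.from_quat(o['tool_rot']).as_matrix()
    print('t',round(o['clock'],2),'q',o['joint_pos'].round(3).tolist(),'p',o['eef_pos'].round(4).tolist(),'f',o['ft_force'].round(1).tolist(),'w',round(o['grip_width'],4))
    print('X',M[:,0].round(3).tolist(),'yaw',np.degrees(np.arctan2(M[1,0],M[0,0])).round(1),'Y',M[:,1].round(3).tolist(),'Z',M[:,2].round(3).tolist(),'tilt',np.degrees(np.arccos(-M[2,2])).round(2),'az',np.degrees(np.arctan2(o['eef_pos'][1],o['eef_pos'][0])).round(1))
E
python3 -c "
from plan import *
st();plan([(.36,-.45,.36),(.42,0,.4),(.25,.38,.4),(-.17,.45,.4)],-8.5,20)"
```

```text
t 1.8 q [-1.139, 1.133, 1.273, 1.417, -0.0, 1.571] p [0.3965, -0.8604, 0.1353] f [0.2, 0.2, 0.0] w 0.0852
X [0.401, -0.869, 0.29] yaw -65.3 Y [-0.908, -0.418, 0.0] Z [0.121, -0.263, -0.957] tilt 16.83 az -65.3
[[-0.031, -0.014, -0.033, -8.5], [-0.028, -0.018, -0.033, -8.5], [-0.025, -0.022, -0.033, -8.5], [-0.022, -0.026, -0.033, -8.5], [-0.018, -0.029, -0.033, -8.5], [-0.013, -0.031, -0.033, -8.5], [-0.009, -0.033, -0.033, -8.5], [-0.004, -0.033, -0.033, -8.5]]
[[0.001, -0.034, -0.033, -8.5], [0.006, -0.033, -0.033, -8.5], [0.021, -0.038, -0.015, -8.5], [0.026, -0.034, -0.015, -8.5], [0.031, -0.03, -0.015, -8.5], [0.035, -0.025, -0.015, -8.5], [0.038, -0.019, -0.015, -8.5], [0.041, -0.013, -0.015, -8.5]]
[[0.042, -0.007, -0.015, -8.5], [0.043, -0.001, -0.015, -8.5], [0.043, 0.005, -0.015, -8.5], [0.041, 0.012, -0.015, -8.5], [0.044, -0.007, -0.013, 0], [0.044, -0.007, -0.013, 0], [0.044, -0.007, -0.013, 0], [0.044, -0.007, -0.013, 0]]
[[0.044, -0.007, -0.013, 0], [0.044, -0.007, -0.013, 0], [0.044, -0.007, -0.013, 0], [0.044, -0.007, -0.013, 0], [0.044, -0.007, -0.013, 0], [0.018, -0.043, -0.008, 0], [0.018, -0.043, -0.008, 0], [0.018, -0.043, -0.008, 0]]
[[0.018, -0.043, -0.008, 0], [0.018, -0.043, -0.008, 0], [0.018, -0.043, -0.008, 0], [0.018, -0.043, -0.008, 0], [0.018, -0.043, -0.008, 0], [0.018, -0.043, -0.008, 0]]
```

Request:
{"api": "send_rows", "payload": {"increments": [[[-0.031,-0.014,-0.033,-8.5],[-0.028,-0.018,-0.033,-8.5],[-0.025,-0.022,-0.033,-8.5],[-0.022,-0.026,-0.033,-8.5],[-0.018,-0.029,-0.033,-8.5],[-0.013,-0.031,-0.033,-8.5],[-0.009,-0.033,-0.033,-8.5],[-0.004,-0.033,-0.033,-8.5]]]}}

```text
clock: 2.6
eef_pos: [0.3721, -0.5366, 0.2836]
tool_rot: [0.992, 0.009, 0.05, 0.115]
ft_force: [0.0, 0.3, 0.7]
grip_width: 0.0856
```

```bash
python3 -c "
from plan import *
st();plan([(.42,0,.33),(.25,.38,.33),(-.17,.45,.33)],-8.5,12)"
```

```text
t 2.6 q [-0.941, 0.347, 0.226, 1.204, -0.052, 0.605] p [0.3721, -0.5366, 0.2836] f [0.0, 0.3, 0.7] w 0.0856
X [0.995, 0.03, 0.096] yaw 1.7 Y [0.007, -0.973, 0.229] Z [0.101, -0.227, -0.969] tilt 14.38 az -55.3
[[0.006, -0.046, -0.015, -8.5], [0.013, -0.045, -0.015, -8.5], [0.02, -0.043, -0.015, -8.5], [0.026, -0.039, -0.015, -8.5], [0.031, -0.035, -0.015, -8.5], [0.036, -0.03, -0.015, -8.5], [0.04, -0.024, -0.015, -8.5], [0.043, -0.018, -0.015, -8.5]]
[[0.045, -0.012, -0.015, -8.5], [0.047, -0.005, -0.015, -8.5], [0.047, 0.002, -0.015, -8.5], [0.042, -0.015, -0.011, -8.5], [0.044, -0.009, -0.011, 0], [0.044, -0.009, -0.011, 0], [0.044, -0.009, -0.011, 0], [0.044, -0.009, -0.011, 0]]
[[0.044, -0.009, -0.011, 0], [0.044, -0.009, -0.011, 0], [0.044, -0.009, -0.011, 0], [0.044, -0.009, -0.011, 0], [0.017, -0.044, -0.006, 0], [0.017, -0.044, -0.006, 0], [0.017, -0.044, -0.006, 0], [0.017, -0.044, -0.006, 0]]
[[0.017, -0.044, -0.006, 0], [0.017, -0.044, -0.006, 0], [0.017, -0.044, -0.006, 0], [0.017, -0.044, -0.006, 0], [0.017, -0.044, -0.006, 0]]
```

Request:
{"api": "send_rows", "payload": {"increments": [[[0.006,-0.046,-0.015,-8.5],[0.013,-0.045,-0.015,-8.5],[0.02,-0.043,-0.015,-8.5],[0.026,-0.039,-0.015,-8.5],[0.031,-0.035,-0.015,-8.5],[0.036,-0.03,-0.015,-8.5],[0.04,-0.024,-0.015,-8.5],[0.043,-0.018,-0.015,-8.5]]]}}

```text
clock: 3.4
eef_pos: [0.4023, -0.1406, 0.3228]
tool_rot: [0.813, 0.567, -0.023, 0.127]
ft_force: [1.1, -0.0, 0.3]
grip_width: 0.0853
```

Request:
{"api": "send_rows", "payload": {"increments": [[[0.045,-0.012,-0.015,-8.5],[0.047,-0.005,-0.015,-8.5],[0.047,0.002,-0.015,-8.5],[0.042,-0.015,-0.011,-8.5],[0.044,-0.009,-0.011,0],[0.044,-0.009,-0.011,0],[0.044,-0.009,-0.011,0],[0.044,-0.009,-0.011,0]]]}}

```text
clock: 4.2
eef_pos: [0.3074, 0.2259, 0.3312]
tool_rot: [0.608, 0.783, -0.057, 0.117]
ft_force: [1.2, 0.8, -0.2]
grip_width: 0.0857
```

```bash
python3 -c "
from plan import *
st();plan([(.22,.40,.33),(-.17,.45,.33),(-.32,.70,.33)],0,0)"
```

```text
t 4.2 q [0.819, 0.041, -0.027, 1.597, -0.243, 0.58] p [0.3074, 0.2259, 0.3312] f [1.2, 0.8, -0.2] w 0.0857
X [-0.234, 0.939, -0.253] yaw 104.0 Y [0.966, 0.255, 0.052] Z [0.113, -0.232, -0.966] tilt 14.95 az 36.3
[[0.046, -0.01, -0.012, 0], [0.046, -0.01, -0.012, 0], [0.046, -0.01, -0.012, 0], [0.046, -0.01, -0.012, 0], [0.017, -0.045, -0.007, 0], [0.017, -0.045, -0.007, 0], [0.017, -0.045, -0.007, 0], [0.017, -0.045, -0.007, 0]]
[[0.017, -0.045, -0.007, 0], [0.017, -0.045, -0.007, 0], [0.017, -0.045, -0.007, 0], [0.017, -0.045, -0.007, 0], [0.045, -0.014, -0.012, 0], [0.045, -0.014, -0.012, 0], [0.045, -0.014, -0.012, 0], [0.045, -0.014, -0.012, 0]]
[[0.045, -0.014, -0.012, 0], [0.045, -0.014, -0.012, 0]]
```

Request:
{"api": "send_rows", "payload": {"increments": [[[0.046,-0.01,-0.012,0],[0.046,-0.01,-0.012,0],[0.046,-0.01,-0.012,0],[0.046,-0.01,-0.012,0],[0.017,-0.045,-0.007,0],[0.017,-0.045,-0.007,0],[0.017,-0.045,-0.007,0],[0.017,-0.045,-0.007,0]]]}}

```text
clock: 5.0
eef_pos: [0.0183, 0.4338, 0.3234]
tool_rot: [0.608, 0.783, -0.059, 0.119]
ft_force: [-0.2, 0.2, 0.1]
grip_width: 0.0855
```

Request:
{"api": "send_rows", "payload": {"increments": [[[0.017,-0.045,-0.007,0],[0.017,-0.045,-0.007,0],[0.017,-0.045,-0.007,0],[0.017,-0.045,-0.007,0],[0.045,-0.014,-0.012,0],[0.045,-0.014,-0.012,0],[0.045,-0.014,-0.012,0],[0.045,-0.014,-0.012,0]]]}}

```text
clock: 5.8
eef_pos: [-0.2825, 0.6079, 0.2983]
tool_rot: [0.605, 0.788, -0.049, 0.099]
ft_force: [-53.3, 115.3, 0.2]
grip_width: 0.0855
```

```bash
python3 -c "
from plan import *
st();plan([(-.45,.92,.33)],0,0)"
```

```text
t 5.8 q [2.008, 0.921, 1.276, 2.148, -0.005, 1.747] p [-0.2825, 0.6079, 0.2983] f [-53.3, 115.3, 0.2] w 0.0855
X [-0.248, 0.944, -0.216] yaw 104.7 Y [0.964, 0.263, 0.043] Z [0.097, -0.198, -0.975] tilt 12.72 az 114.9
[[0.041, -0.01, -0.014, 0], [0.041, -0.01, -0.014, 0], [0.041, -0.01, -0.014, 0], [0.041, -0.01, -0.014, 0], [0.041, -0.01, -0.014, 0], [0.041, -0.01, -0.014, 0], [0.041, -0.01, -0.014, 0], [0.041, -0.01, -0.014, 0]]
```

The wrist reading jumped to about 127 N when joints 3 and 4 ran into their range ends at speed. That is above the 120 N limit, and I'll report it. From here I'll approach the limits slowly.

Request:
{"api": "send_rows", "payload": {"increments": [[[0,0,0,0],[0.005,0,0,0],[0.01,0,0,0],[0.015,-0.003,-0.003,0],[0.02,-0.004,-0.004,0],[0.02,-0.004,-0.004,0],[0.02,-0.004,-0.004,0],[0.02,-0.004,-0.004,0]]]}}

```text
clock: 6.6
eef_pos: [-0.303, 0.6497, 0.2295]
tool_rot: [0.605, 0.79, -0.042, 0.086]
ft_force: [-0.4, 0.3, 0.2]
grip_width: 0.0855
```

```bash
python3 -c "
from plan import *
st()"
```

```text
t 6.6 q [2.009, 1.006, 1.275, 2.031, -0.005, 1.746] p [-0.303, 0.6497, 0.2295] f [-0.4, 0.3, 0.2] w 0.0855
X [-0.252, 0.949, -0.187] yaw 104.9 Y [0.964, 0.263, 0.038] Z [0.085, -0.171, -0.982] tilt 11.0 az 115.0
```

Request:
{"api": "send_rows", "payload": {"increments": [[[0.03,-0.006,-0.01,0],[0.035,-0.007,-0.01,0],[0.035,-0.007,-0.01,0],[0.035,-0.007,-0.01,0],[0.035,-0.007,-0.01,0],[0.035,-0.007,-0.01,0],[0.03,-0.006,-0.01,0],[0.02,-0.004,-0.005,0]]]}}

```text
clock: 7.4
eef_pos: [-0.348, 0.7316, 0.1963]
tool_rot: [0.608, 0.794, 0.005, -0.006]
ft_force: [-0.5, -0.4, 0.2]
grip_width: 0.0854
```

```bash
python3 -c "
from plan import *
st()"
```

```text
t 7.4 q [2.016, 1.039, 1.275, 1.791, -0.004, 1.752] p [-0.348, 0.7316, 0.1963] f [-0.5, -0.4, 0.2] w 0.0854
X [-0.261, 0.965, 0.016] yaw 105.1 Y [0.965, 0.261, 0.001] Z [-0.003, 0.016, -1.0] tilt 0.94 az 115.4
```

```bash
python3 -c "
from plan import *
plan([(.05,.56,.26),(.468,.362,.2)],8,8,.046)"
```

```text
[[-0.027, 0.034, -0.007, 8], [-0.022, 0.037, -0.007, 8], [-0.016, 0.04, -0.007, 8], [-0.011, 0.042, -0.007, 8], [-0.005, 0.043, -0.007, 8], [0.001, 0.043, -0.007, 8], [0.007, 0.043, -0.007, 8], [0.013, 0.041, -0.007, 8]]
[[0.019, 0.039, -0.007, 0], [0.019, 0.039, -0.007, 0], [0.017, 0.039, 0.005, 0], [0.017, 0.039, 0.005, 0], [0.017, 0.039, 0.005, 0], [0.017, 0.039, 0.005, 0], [0.017, 0.039, 0.005, 0], [0.017, 0.039, 0.005, 0]]
[[0.017, 0.039, 0.005, 0], [0.017, 0.039, 0.005, 0], [0.017, 0.039, 0.005, 0], [0.017, 0.039, 0.005, 0], [0.017, 0.039, 0.005, 0]]
```

Request:
{"api": "send_rows", "payload": {"increments": [[[-0.015,0.02,-0.007,4],[-0.027,0.034,-0.007,8],[-0.022,0.037,-0.007,8],[-0.016,0.04,-0.007,8],[-0.011,0.042,-0.007,8],[-0.005,0.043,-0.007,8],[0.001,0.043,-0.007,8],[0.007,0.043,-0.007,8]]]}}

```text
clock: 8.2
eef_pos: [-0.056, 0.5764, 0.2404]
tool_rot: [0.929, 0.371, 0.002, -0.009]
ft_force: [1.0, 0.6, 0.9]
grip_width: 0.0852
```

Request:
{"api": "send_rows", "payload": {"increments": [[[0.013,0.041,-0.007,4],[0.019,0.039,-0.007,0],[0.019,0.039,-0.007,0],[0.017,0.039,0.005,0],[0.017,0.039,0.005,0],[0.017,0.039,0.005,0],[0.017,0.039,0.005,0],[0.017,0.039,0.005,0]]]}}

```text
clock: 9.0
eef_pos: [0.2621, 0.4179, 0.2406]
tool_rot: [0.941, 0.337, 0.009, -0.019]
ft_force: [-0.1, 0.4, -0.7]
grip_width: 0.0855
```

```bash
python3 -c "
from plan import *
st();plan([(.468,.362,.22)],0,0,.046)
c=cam('wrist');save(c,'w1.png')
"
```

```text
t 9.0 q [1.0, 0.2, -0.053, 1.282, 0.019, 1.884] p [0.2621, 0.4179, 0.2406] f [-0.1, 0.4, -0.7] w 0.0855
X [0.773, 0.633, 0.029] yaw 39.3 Y [0.634, -0.773, -0.029] Z [0.004, 0.041, -0.999] tilt 2.36 az 57.9
[[0.025, 0.035, 0.004, 0], [0.025, 0.035, 0.004, 0], [0.025, 0.035, 0.004, 0], [0.025, 0.035, 0.004, 0], [0.025, 0.035, 0.004, 0]]
```

View pics/w1.png

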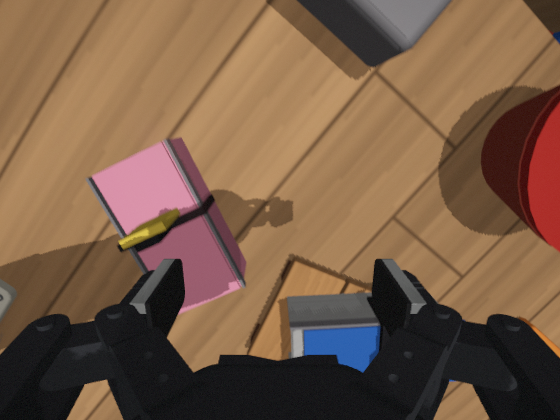

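Request:
{"api": "send_rows", "payload": {"increments": [[[0.025,0.035,0.004,-0.5],[0.025,0.035,0.004,-0.5],[0.025,0.035,0.004,-0.5],[0.025,0.035,0.004,0],[0.02,0.025,0.004,0],[0.005,0.008,0.002,0],[0,0,0,0],[0,0,0,0]]]}}

```text
clock: 9.85
eef_pos: [0.4835, 0.3605, 0.2205]
tool_rot: [0.939, 0.344, 0.015, -0.019]
ft_force: [-0.4, -0.1, -0.0]
grip_width: 0.0855
```

```bash
python3 -c "
from plan import *
st();plan([(.468,.362,.20),(.468,.362,.13)],0,0,.046)
c=cam('wrist');save(c,'w2.png')
"
```

```text
t 9.85 q [0.627, 0.425, 0.209, 1.316, 0.028, 1.496] p [0.4835, 0.3605, 0.2205] f [-0.4, -0.1, -0.0] w 0.0855
X [0.763, 0.645, 0.041] yaw 40.2 Y [0.646, -0.763, -0.025] Z [0.015, 0.046, -0.999] tilt 2.77 az 36.7
[[-0.012, -0.011, 0.02, 0], [-0.001, 0.001, 0.035, 0], [-0.001, 0.001, 0.035, 0]]
```

View pics/w2.png

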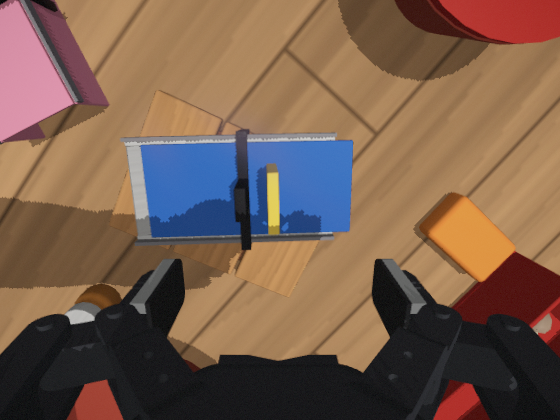

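```bash
cat > meas.py <<'E'
from plan import *
def tabs(name='wrist',zlo=.12,zhi=.16,rd=.2,f=None):
    c=cam(name);P=pts(c);im=c['image']
    if f: save(c,f)
    hsv=cv2.cvtColor(im,cv2.COLOR_RGB2HSV);h,s,v=[hsv[...,i].astype(int) for i in range(3)]
    X,Y,Z=[P[...,i] for i in range(3)];ok=c['range_z']>0
    e=bot.get_obs()['eef_pos'];near=(np.hypot(X-e[0],Y-e[1])<rd)&ok
    for nm,m in (('yel',(h>15)&(h<38)&(s>110)&(Z>zlo)&(Z<zhi)),('lid',(h>100)&(h<130)&(s>110)&(Z>zlo-.035)&(Z<zlo-.01)),('blk',(v<75)&(Z>zlo-.015)&(Z<zhi))):
        m=(m&near).astype(np.uint8);k,l,st_,ce=cv2.connectedComponentsWithStats(m)
        if k<2: print(nm,'none');continue
        for i in 1+np.argsort(-st_[1:,4])[:3]:
            if st_[i,4]<25: continue
            q=P[l==i];r=cv2.minAreaRect((q[:,:2]*1000).astype(np.float32))
            print(nm,st_[i,4],'px',ce[i].round().tolist(),'c',np.round(r[0],1).tolist(),np.round(r[1],1).tolist(),round(r[2],1),'z',np.percentile(q[:,2],[5,50,95]).round(3).tolist())
E
python3 -c "
from meas import *
tabs()"
```

```text
yel 683 px [273.0, 203.0] c [474.8, 369.0] [7.6, 43.7] 41.3 z [0.141, 0.142, 0.143]
lid 8435 px [302.0, 185.0] c [492.8, 384.6] [85.4, 77.3] 41.3 z [0.093, 0.094, 0.095]
lid 8279 px [191.0, 189.0] c [425.7, 325.8] [79.2, 77.6] 41.2 z [0.093, 0.094, 0.096]
blk 885 px [242.0, 202.0] c [463.2, 348.3] [7.7, 79.1] 41.2 z [0.105, 0.129, 0.143]
blk 182 px [452.0, 17.0] c [495.5, 551.6] [46.0, 4.7] 9.2 z [0.105, 0.109, 0.113]
```

```bash
python3 -c "
from meas import *
plan([(.461,.357,.18),(.461,.357,.119)],1.0,1,.04)"
```

```text
[[-0.01, -0.005, 0.02, 1.0], [-0.011, -0.005, 0.02, 0], [-0.001, 0.001, 0.03, 0], [-0.001, 0.001, 0.03, 0]]
```

Request:
{"api": "send_rows", "payload": {"increments": [[[-0.01,-0.005,0.02,-1.0],[-0.012,-0.005,0.02,0],[-0.002,0.001,0.02,0],[-0.001,0.001,0.02,0],[-0.001,0.001,0.015,0],[-0.001,0,0.008,0],[0,0,0,0],[0,0,0,0]]]}}

```text
clock: 10.75
eef_pos: [0.4505, 0.36, 0.1201]
tool_rot: [0.932, 0.36, 0.019, -0.021]
ft_force: [-0.0, 0.4, -0.0]
grip_width: 0.0857
```

```bash
python3 -c "
from meas import *
st();plan([(.461,.357,.119)],0,0,.04)"
```

```text
t 10.75 q [0.659, 0.434, -0.05, 1.038, 0.029, 1.494] p [0.4505, 0.36, 0.1201] f [-0.0, 0.4, -0.0] w 0.0857
X [0.74, 0.671, 0.051] yaw 42.2 Y [0.673, -0.74, -0.025] Z [0.021, 0.053, -0.998] tilt 3.25 az 38.6
[[0.006, 0.009, 0.001, 0]]
```

Request:
{"api": "send_rows", "payload": {"increments": [[[0.006,0.009,0.001,1.0],[0,0,0,0],[0,0,0,0],[0,0,0,0],[0,0,0,0],[0,0,0,0],[0,0,0,0],[0,0,0,0]]], "hand": 0.2}}

```text
clock: 11.55
eef_pos: [0.4644, 0.3589, 0.123]
tool_rot: [0.936, 0.351, 0.023, -0.022]
ft_force: [0.8, -0.6, -0.5]
grip_width: 0.0342
```

```bash
python3 -c "
from meas import *
st();tabs(f='w3.png')"
```

```text
t 11.55 q [0.643, 0.445, -0.025, 1.046, 0.03, 1.497] p [0.4644, 0.3589, 0.123] f [0.8, -0.6, -0.5] w 0.0342
X [0.752, 0.656, 0.058] yaw 41.1 Y [0.658, -0.752, -0.026] Z [0.027, 0.057, -0.998] tilt 3.63 az 37.7
yel 2811 px [307.0, 281.0] c [472.8, 367.4] [10.4, 45.0] 41.0 z [0.125, 0.142, 0.143]
lid 16364 px [173.0, 233.0] c [424.4, 325.2] [81.1, 77.9] 40.7 z [0.093, 0.094, 0.095]
lid 13752 px [349.0, 228.0] c [491.6, 383.8] [81.9, 78.0] 41.5 z [0.093, 0.094, 0.095]
blk 2410 px [262.0, 262.0] c [459.3, 352.7] [7.7, 91.9] 41.0 z [0.105, 0.132, 0.143]
blk 1904 px [218.0, 290.0] c [443.0, 345.8] [29.3, 19.2] 3.6 z [0.12, 0.149, 0.159]
blk 590 px [325.0, 302.0] c [476.6, 369.1] [3.0, 23.1] 41.2 z [0.143, 0.151, 0.156]
```

View pics/w3.png

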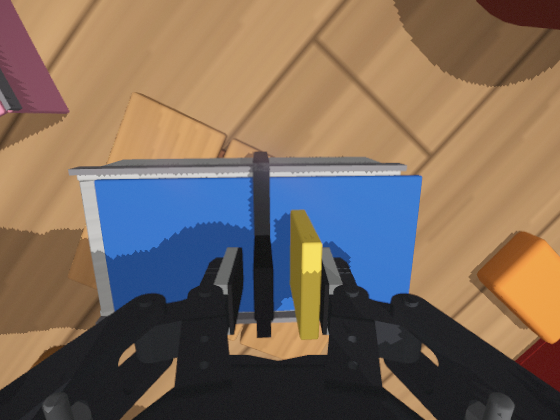

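Request:
{"api": "send_rows", "payload": {"increments": [[[0,0,0,0],[0,0,0,0],[0,0,0,0],[0,0,0,0],[0,0,0,0],[0,0,0,0],[0,0,-0.005,0],[0,0,-0.01,0]]], "hand": 1}}

```text
clock: 12.4
eef_pos: [0.4599, 0.3548, 0.1369]
tool_rot: [0.936, 0.351, 0.017, -0.02]
ft_force: [0.2, -0.6, -5.1]
grip_width: 0.0142
```

```bash
python3 -c "
from meas import *
st();tabs(f='w4.png')"
```

```text
t 12.4 q [0.643, 0.43, -0.008, 1.089, 0.029, 1.496] p [0.4599, 0.3548, 0.1369] f [0.2, -0.6, -5.1] w 0.0142
X [0.753, 0.657, 0.046] yaw 41.1 Y [0.658, -0.752, -0.026] Z [0.018, 0.05, -0.999] tilt 3.02 az 37.7
yel 2322 px [288.0, 275.0] c [461.0, 357.2] [8.7, 44.3] 39.9 z [0.13, 0.155, 0.156]
lid 18652 px [171.0, 234.0] c [418.7, 320.0] [90.9, 77.7] 41.2 z [0.104, 0.106, 0.107]
lid 11179 px [349.0, 227.0] c [484.6, 380.6] [70.2, 73.0] 41.3 z [0.107, 0.109, 0.11]
blk 2784 px [269.0, 259.0] c [456.9, 349.8] [10.2, 91.3] 41.0 z [0.118, 0.141, 0.156]
blk 351 px [236.0, 270.0] c [441.5, 348.2] [8.5, 3.5] 70.5 z [0.135, 0.146, 0.155]
blk 345 px [320.0, 270.0] c [467.8, 370.2] [6.7, 1.7] 41.5 z [0.136, 0.147, 0.157]
```

View pics/w4.png

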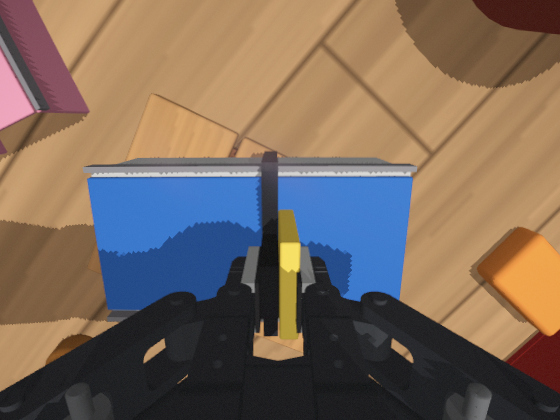

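The view shows the yellow tab at (288,275) pressed against the black one at (269,259). The lid is shut and the load is about 5 N. Next I lift and carry it to the scale.

```bash
python3 -c "
from meas import *
plan([(.46,.355,.20),(.52,.0,.225),(.5575,-.2735,.2)],-2.7,8,.04)"
```

```text
[[0.001, -0.001, -0.03, -2.7], [0.001, -0.001, -0.03, -2.7], [-0.021, 0.029, -0.004, -2.7], [-0.023, 0.028, -0.004, -2.7], [-0.024, 0.027, -0.004, -2.7], [-0.025, 0.025, -0.004, -2.7], [-0.026, 0.024, -0.004, -2.7], [-0.028, 0.023, -0.004, -2.7]]
[[-0.029, 0.022, -0.004, 0], [-0.029, 0.022, -0.004, 0], [-0.029, 0.022, -0.004, 0], [-0.029, 0.022, -0.004, 0], [-0.032, 0.023, 0.002, 0], [-0.032, 0.023, 0.002, 0], [-0.032, 0.023, 0.002, 0], [-0.032, 0.023, 0.002, 0]]
[[-0.032, 0.023, 0.002, 0], [-0.032, 0.023, 0.002, 0], [-0.032, 0.023, 0.002, 0]]
```

Request:
{"api": "send_rows", "payload": {"increments": [[[0,0,-0.02,0],[0,0,-0.03,-1],[0.001,-0.001,-0.03,-2.7],[-0.012,0.014,-0.006,-2.7],[-0.022,0.028,-0.004,-2.7],[-0.024,0.027,-0.004,-2.7],[-0.025,0.026,-0.004,-2.7],[-0.026,0.025,-0.004,-2.7]]]}}

```text
clock: 13.25
eef_pos: [0.4829, 0.1908, 0.2334]
tool_rot: [0.867, 0.497, 0.018, -0.018]
ft_force: [1.2, 0.4, -5.4]
grip_width: 0.0144
```

```bash
python3 -c "
from meas import *
st();plan([(.52,.0,.225),(.5575,-.2735,.2)],-2.7,2,.04)"
```

```text
t 13.25 q [0.353, 0.259, 0.005, 1.286, 0.041, 0.884] p [0.4829, 0.1908, 0.2334] f [1.2, 0.4, -5.4] w 0.0144
X [0.505, 0.861, 0.05] yaw 59.6 Y [0.863, -0.505, -0.012] Z [0.014, 0.049, -0.999] tilt 2.93 az 21.6
[[-0.029, 0.026, -0.0, -2.7], [-0.03, 0.024, -0.0, -2.7], [-0.031, 0.023, -0.0, 0], [-0.031, 0.023, -0.0, 0], [-0.031, 0.023, -0.0, 0], [-0.033, 0.021, 0.002, 0], [-0.033, 0.021, 0.002, 0], [-0.033, 0.021, 0.002, 0]]
[[-0.033, 0.021, 0.002, 0], [-0.033, 0.021, 0.002, 0], [-0.033, 0.021, 0.002, 0], [-0.033, 0.021, 0.002, 0]]
```

Request:
{"api": "send_rows", "payload": {"increments": [[[-0.029,0.026,0,-2],[-0.03,0.024,0,-1],[-0.031,0.023,0,0],[-0.031,0.023,0,0],[-0.031,0.023,0,0],[-0.033,0.021,0.001,0],[-0.033,0.021,0.001,0],[-0.033,0.021,0.001,0]]]}}

```text
clock: 14.05
eef_pos: [0.5279, -0.1282, 0.2146]
tool_rot: [0.853, 0.522, 0.019, -0.017]
ft_force: [1.4, 0.6, -5.0]
grip_width: 0.014
```

```bash
python3 -c "
from meas import *
st();plan([(.5575,-.2735,.19)],0,0,.04)"
```

```text
t 14.05 q [-0.266, 0.337, 0.064, 1.296, 0.051, 0.207] p [0.5279, -0.1282, 0.2146] f [1.4, 0.6, -5.0] w 0.014
X [0.455, 0.889, 0.05] yaw 62.9 Y [0.89, -0.455, -0.009] Z [0.015, 0.049, -0.999] tilt 2.94 az -13.6
[[-0.029, 0.023, 0.004, 0], [-0.029, 0.023, 0.004, 0], [-0.029, 0.023, 0.004, 0], [-0.029, 0.023, 0.004, 0]]
```

Request:
{"api": "send_rows", "payload": {"increments": [[[-0.029,0.023,0.005,0],[-0.029,0.023,0.007,0],[-0.029,0.023,0.007,0],[-0.02,0.016,0.007,0],[-0.007,0.005,0.005,0],[0,0,0.003,0],[0,0,0,0],[0,0,0,0]]]}}

```text
clock: 14.85
eef_pos: [0.5549, -0.2794, 0.1682]
tool_rot: [0.855, 0.518, 0.018, -0.019]
ft_force: [0.2, -0.3, -4.6]
grip_width: 0.0141
```

```bash
python3 -c "
from meas import *
st();plan([(.5575,-.2735,.17)],0,0,.04)"
```

```text
t 14.85 q [-0.49, 0.53, 0.24, 1.294, 0.049, -0.01] p [0.5549, -0.2794, 0.1682] f [0.2, -0.3, -4.6] w 0.0141
X [0.462, 0.886, 0.049] yaw 62.5 Y [0.887, -0.462, -0.014] Z [0.01, 0.05, -0.999] tilt 2.95 az -26.7
[[0.007, -0.0, -0.002, 0]]
```

Request:
{"api": "send_rows", "payload": {"increments": [[[0.003,0,0.003,0],[0.002,0,0.003,0],[0,0,0.003,0],[0,0,0.003,0],[0,0,0.002,0],[0,0,0.001,0],[0,0,0,0],[0,0,0,0]]]}}

```text
clock: 15.65
eef_pos: [0.5586, -0.2697, 0.1544]
tool_rot: [0.853, 0.521, 0.018, -0.018]
ft_force: [-0.2, -1.4, -5.1]
grip_width: 0.0145
```

```bash
python3 -c "
from meas import *
st()"
```

```text
t 15.65 q [-0.473, 0.534, 0.21, 1.258, 0.05, 0.001] p [0.5586, -0.2697, 0.1544] f [-0.2, -1.4, -5.1] w 0.0145
X [0.457, 0.888, 0.05] yaw 62.8 Y [0.89, -0.457, -0.012] Z [0.012, 0.05, -0.999] tilt 2.96 az -25.8
```

Request:
{"api": "send_rows", "payload": {"increments": [[[0,0,0.002,0],[0,0,0.002,0],[0,0,0.001,0],[0,0,0.001,0],[0,0,0.001,0],[0,0,0,0],[0,0,0,0],[0,0,0,0]]]}}

```text
clock: 16.45
eef_pos: [0.5592, -0.2697, 0.1502]
tool_rot: [0.853, 0.52, 0.019, -0.017]
ft_force: [-0.5, 1.1, -0.7]
grip_width: 0.0145
```

```bash
python3 -c "
from meas import *
st()"
```

```text
t 16.45 q [-0.473, 0.535, 0.2, 1.244, 0.05, 0.002] p [0.5592, -0.2697, 0.1502] f [-0.5, 1.1, -0.7] w 0.0145
X [0.457, 0.888, 0.05] yaw 62.7 Y [0.889, -0.458, -0.008] Z [0.015, 0.048, -0.999] tilt 2.9 az -25.8
```

Request:
{"api": "send_rows", "payload": {"increments": [[[0,0,0,0],[0,0,0,0],[0,0,0,0],[0,0,0,0],[0,0,-0.005,0],[0,0,-0.015,0],[0,0,-0.03,0],[0,0,-0.03,0]]], "hand": -0.6}}

```text
clock: 17.25
eef_pos: [0.5573, -0.2734, 0.2293]
tool_rot: [0.853, 0.521, 0.018, -0.019]
ft_force: [1.3, 0.3, 0.2]
grip_width: 0.0681
```

```bash
python3 -c "
from meas import *
st();tabs(zlo=.14,zhi=.18,f='w5.png')
c=cam('top');save(c,'t5.png')"
```

```text
t 17.25 q [-0.48, 0.502, 0.353, 1.434, 0.051, -0.006] p [0.5573, -0.2734, 0.2293] f [1.3, 0.3, 0.2] w 0.0681
X [0.457, 0.888, 0.051] yaw 62.8 Y [0.889, -0.457, -0.012] Z [0.012, 0.051, -0.999] tilt 3.0 az -26.1
yel 906 px [287.0, 220.0] c [560.4, -265.2] [8.7, 43.8] 62.3 z [0.152, 0.164, 0.165]
lid 10903 px [210.0, 204.0] c [535.3, -317.2] [91.6, 79.6] 62.9 z [0.115, 0.116, 0.117]
lid 6905 px [328.0, 200.0] c [576.5, -237.4] [70.5, 79.2] 62.7 z [0.115, 0.116, 0.117]
blk 951 px [274.0, 223.0] c [567.9, -278.0] [8.6, 71.7] 62.8 z [0.126, 0.157, 0.165]
```

View pics/w5.png

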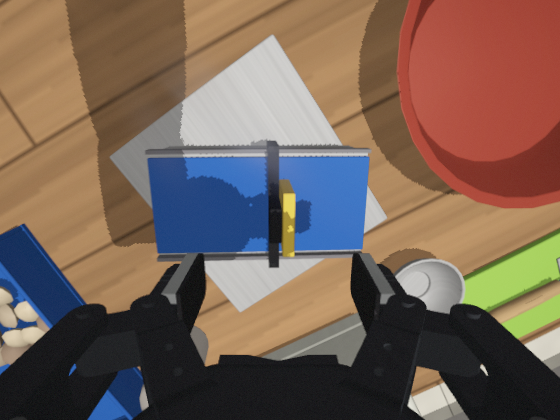

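The view shows the measure on the pan with the lid shut: black tab at (274,223) touching yellow at (287,220). The lid lies flat at z 0.116, so the pan has sunk about 4 mm. Its centre is about 5 mm from the pan centre. Next I turn the tool 90° to pinch the yellow tab across y.

Request:
{"api": "send_rows", "payload": {"increments": [[[0.004,0,0,4],[0.004,0,0,8.2],[0,0,0,8.5],[0,0,0,8.5],[0,0,0,8.5],[0,0,0,8.5],[0,0,0,8.5],[0,0,0,8.5]]]}}

```text
clock: 18.15
eef_pos: [0.5638, -0.2679, 0.234]
tool_rot: [1.0, -0.013, 0.011, -0.023]
ft_force: [-0.1, 0.9, 0.1]
grip_width: 0.0682
```

Request:
{"api": "send_rows", "payload": {"increments": [[[0,0,0.003,8.5],[0,0,0.005,8.5],[0,0,0.01,5],[0,0,0.01,0],[0,0,0.01,0],[0,0,0.005,0],[0,0,0,0],[0,0,0,0]]]}}

```text
clock: 18.95
eef_pos: [0.564, -0.2655, 0.1865]
tool_rot: [0.978, -0.205, 0.005, -0.025]
ft_force: [0.6, 0.2, 0.2]
grip_width: 0.0681
```

```bash
python3 -c "
from meas import *
st();tabs(zlo=.14,zhi=.18,f='w6.png');plan([(.5604,-.2652,.146)])"
```

```text
t 18.95 q [-0.464, 0.515, 0.263, 1.321, 0.051, 1.52] p [0.564, -0.2655, 0.1865] f [0.6, 0.2, 0.2] w 0.0681
X [0.916, -0.401, 0.0] yaw -23.7 Y [-0.401, -0.915, -0.051] Z [0.021, 0.047, -0.999] tilt 2.92 az -25.2
yel 2306 px [273.0, 247.0] c [561.1, -265.0] [9.6, 44.1] 62.4 z [0.143, 0.163, 0.165]
lid 12119 px [277.0, 176.0] c [574.9, -238.3] [72.5, 77.3] 62.7 z [0.115, 0.116, 0.117]
lid 9828 px [268.0, 309.0] c [534.4, -316.4] [91.8, 78.3] 62.9 z [0.115, 0.116, 0.117]
blk 626 px [272.0, 269.0] c [557.5, -272.3] [8.6, 23.6] 61.7 z [0.163, 0.164, 0.165]
blk 433 px [216.0, 241.0] c [528.1, -256.0] [13.8, 29.3] 80.8 z [0.126, 0.127, 0.128]
blk 431 px [330.0, 247.0] c [589.7, -289.0] [8.6, 23.0] 62.8 z [0.126, 0.127, 0.128]
[[-0.003, 0.003, 0.041, 0]]
```

Request:
{"api": "send_rows", "payload": {"increments": [[[-0.003,0.002,0.01,3.5],[0,0,0.01,0],[0,0,0.01,0],[0,0,0.006,0],[0,0,0.003,0],[0,0,0,0],[0,0,0,0],[0,0,0,0]]]}}

```text
clock: 19.8
eef_pos: [0.5632, -0.2649, 0.1475]
tool_rot: [0.972, -0.233, 0.007, -0.025]
ft_force: [0.5, -0.2, -0.3]
grip_width: 0.0683
```

```bash
python3 -c "
from meas import *
st();plan([(.5604,-.2652,.146)])"
```

```text
t 19.8 q [-0.464, 0.532, 0.187, 1.223, 0.051, 1.578] p [0.5632, -0.2649, 0.1475] f [0.5, -0.2, -0.3] w 0.0683
X [0.891, -0.454, 0.002] yaw -27.0 Y [-0.453, -0.89, -0.051] Z [0.025, 0.045, -0.999] tilt 2.93 az -25.2
[[-0.002, 0.002, 0.001, 0]]
```

Request:
{"api": "send_rows", "payload": {"increments": [[[-0.002,0,0,0],[0,0,0,0],[0,0,0,0],[0,0,0,0],[0,0,0,0],[0,0,0,0],[0,-0.003,0,0],[0,-0.006,0,0]]], "hand": 1}}

```text
clock: 20.6
eef_pos: [0.5653, -0.257, 0.1489]
tool_rot: [0.972, -0.234, 0.008, -0.024]
ft_force: [-0.1, -1.0, -1.1]
grip_width: 0.0426
```

```bash
python3 -c "
from meas import *
st();tabs(zlo=.14,zhi=.18,f='w7.png')"
```

```text
t 20.6 q [-0.45, 0.527, 0.182, 1.221, 0.049, 1.594] p [0.5653, -0.257, 0.1489] f [-0.1, -1.0, -1.1] w 0.0426
X [0.89, -0.455, 0.004] yaw -27.1 Y [-0.455, -0.889, -0.05] Z [0.026, 0.043, -0.999] tilt 2.85 az -24.4
yel 4109 px [278.0, 279.0] c [563.3, -261.4] [18.9, 43.1] 65.0 z [0.143, 0.162, 0.165]
lid 17413 px [278.0, 185.0] c [578.6, -231.0] [71.7, 78.2] 62.9 z [0.116, 0.117, 0.118]
lid 4177 px [278.0, 334.0] c [541.2, -304.7] [42.3, 69.9] 62.5 z [0.116, 0.117, 0.118]
blk 1788 px [278.0, 316.0] c [557.6, -272.1] [8.6, 23.7] 62.6 z [0.151, 0.163, 0.165]
blk 886 px [333.0, 293.0] c [584.4, -268.3] [24.7, 4.0] 58.8 z [0.149, 0.172, 0.179]
blk 849 px [223.0, 293.0] c [544.3, -247.7] [23.8, 3.9] 62.4 z [0.148, 0.172, 0.178]
```

View pics/w7.png

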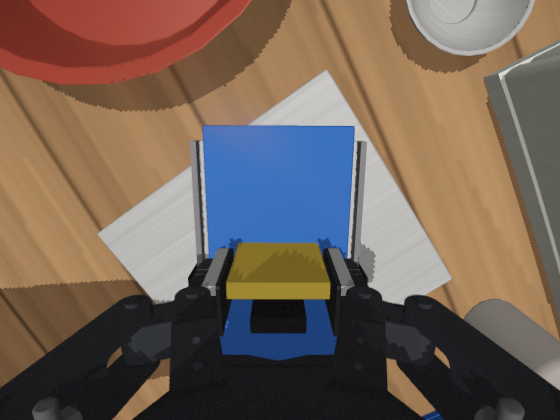

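Request:
{"api": "send_rows", "payload": {"increments": [[[0,-0.007,0.001,0],[0,-0.009,0.0005,0],[0,-0.009,0.0005,0],[0,-0.009,0.0005,0],[0,-0.009,0.0005,0],[0,-0.008,0.0005,0],[0,-0.006,0.0005,0],[0,0,0,0]]]}}

```text
clock: 21.45
eef_pos: [0.5951, -0.1989, 0.1482]
tool_rot: [0.972, -0.232, 0.008, -0.024]
ft_force: [0.4, -1.1, 0.2]
grip_width: 0.0423
```

```bash
python3 -c "
from meas import *
st();tabs(zlo=.14,zhi=.18,f='w8.png')"
```

```text
t 21.45 q [-0.346, 0.535, 0.194, 1.219, 0.05, 1.694] p [0.5951, -0.1989, 0.1482] f [0.4, -1.1, 0.2] w 0.0423
X [0.892, -0.452, 0.005] yaw -26.9 Y [-0.451, -0.891, -0.051] Z [0.027, 0.043, -0.999] tilt 2.91 az -18.5
yel 3999 px [278.0, 279.0] c [594.0, -201.0] [13.8, 42.8] 64.1 z [0.143, 0.161, 0.165]
lid 17372 px [278.0, 185.0] c [607.4, -172.9] [72.5, 79.8] 63.1 z [0.115, 0.116, 0.117]
lid 6017 px [278.0, 329.0] c [571.2, -246.5] [42.8, 69.9] 61.7 z [0.115, 0.116, 0.117]
blk 873 px [333.0, 293.0] c [614.5, -210.4] [24.0, 3.3] 63.3 z [0.149, 0.172, 0.178]
blk 844 px [223.0, 294.0] c [574.2, -189.8] [23.6, 3.4] 63.7 z [0.148, 0.172, 0.178]
blk 330 px [355.0, 273.0] c [625.8, -206.9] [4.3, 9.4] 13.9 z [0.149, 0.161, 0.171]
```

View pics/w8.png

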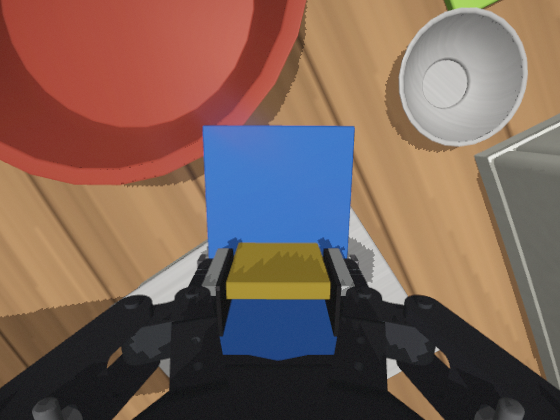

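Request:
{"api": "send_rows", "payload": {"increments": [[[0,0,0,0],[0,0,0,0],[0,0,0,0],[0,0,-0.01,0],[0,0,-0.03,0],[-0.02,0,-0.045,-4],[-0.02,0,-0.045,-8],[0,0,-0.045,-8.5]]], "hand": -0.5}}

```text
clock: 22.3
eef_pos: [0.5486, -0.1893, 0.3213]
tool_rot: [0.998, -0.052, 0.004, -0.026]
ft_force: [1.9, -0.6, -0.2]
grip_width: 0.0642
```

```bash
python3 -c "
from meas import *
st();tabs(zlo=.14,zhi=.18,f='w9.png');tabs('top',zlo=.14,zhi=.18,f='t9.png')"
```

```text
t 22.3 q [-0.358, 0.401, 0.431, 1.61, 0.051, 1.317] p [0.5486, -0.1893, 0.3213] f [1.9, -0.6, -0.2] w 0.0642
X [0.995, -0.104, 0.005] yaw -6.0 Y [-0.104, -0.993, -0.052] Z [0.01, 0.051, -0.999] tilt 2.97 az -19.0
yel 525 px [327.0, 202.0] c [594.3, -199.4] [8.2, 43.9] 62.9 z [0.145, 0.164, 0.165]
lid 8599 px [318.0, 196.0] c [591.7, -206.4] [146.2, 79.0] 63.3 z [0.115, 0.116, 0.117]
lid 299 px [269.0, 264.0] c [532.3, -273.6] [18.6, 33.8] 62.9 z [0.115, 0.116, 0.117]
lid 148 px [313.0, 279.0] c [578.9, -296.9] [25.5, 15.9] 88.5 z [0.115, 0.116, 0.117]
blk 980 px [293.0, 267.0] c [557.3, -271.9] [8.9, 96.2] 62.8 z [0.126, 0.129, 0.165]
yel 61 px [354.0, 166.0] c [593.8, -196.6] [7.5, 43.7] 63.8 z [0.155, 0.164, 0.169]
lid 1015 px [344.0, 167.0] c [602.0, -183.0] [99.4, 79.5] 64.9 z [0.112, 0.116, 0.121]
blk none
```

View pics/w9.png

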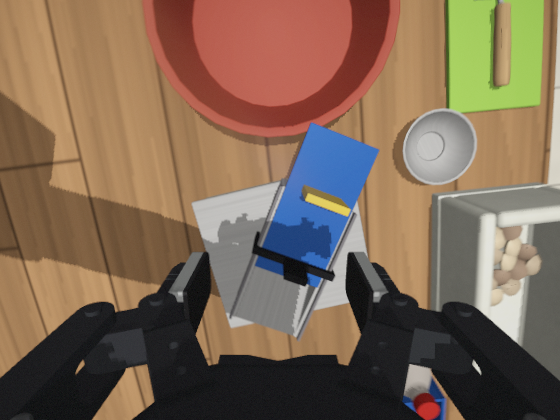

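```bash
cat > sim.py <<'E'
from kin import *
lo=[-1.05,-1.09,-1.99];hi=[1.87,1.275,2.15]
def P(q): return q[0]-q[1]+q[2]
def row(q,dr,dz,w):
    t=fk(K,q)+[dr,dz];p=P(q)
    f=lambda x:np.r_[fk(K,x)-t,w*(P(x)-p)]
    s=least_squares(f,np.clip(q,np.array(lo)+1e-6,np.array(hi)-1e-6),bounds=(lo,hi)).x
    return s
def run(q,cmds,w):
    for sx,sz in cmds: # tool-frame: sx along outward-perp axis, sz along tool z
        p=P(q);x=np.array([np.sin(p),np.cos(p)]);z=np.array([np.cos(p),-np.sin(p)])
        d=x*sx+z*sz; q=row(np.array(q),*d,w)
    return q
if __name__=='__main__':
    for w in (.05,.1,.2,.3,.5):
        q=run((1.03,1.264,1.784),[(.05,0)]*8,w); print(w,q.round(3),fk(K,q).round(3),90-np.degrees(P(q)).round(1))
        q=run((1.006,1.275,2.031),[(.036,-.01)]*6+[(.03,-.01),(.02,-.005)],w); print('  B',q.round(3),fk(K,q).round(3),90-np.degrees(P(q)).round(1))
E
python3 sim.py
python3 - <<'E'
import sys;sys.path.insert(0,'.')
from h import *
d=np.load('pics/top0.npz');Pp=d['P'];X,Y,Z=[Pp[...,i] for i in range(3)]
az=np.degrees(np.arctan2(Y,X));r=np.hypot(X,Y)
for a in range(-70,-5,5):
    print(a,[round(float(np.percentile(Z[(abs(az-a)<6)&(abs(r-R0)<.05)&(d['rz']>0)],99)),2) if ((abs(az-a)<6)&(abs(r-R0)<.05)).any() else None for R0 in (.6,.7,.8,.9,1.0)])
E
```

```text
0.05 [1.064 1.275 0.76 ] [1.149 0.365] 58.6
  B [0.932 1.275 1.386] [0.961 0.334] 30.299999999999997
0.1 [1.06  1.275 0.815] [1.136 0.351] 55.6
  B [0.936 1.275 1.415] [0.951 0.324] 28.299999999999997
0.2 [1.056 1.275 0.974] [1.097 0.307] 46.8
  B [0.954 1.275 1.51 ] [0.918 0.291] 21.900000000000006
0.3 [1.063 1.275 1.132] [1.051 0.258] 37.3
  B [0.98  1.275 1.612] [0.881 0.256] 14.5
0.5 [1.093 1.275 1.355] [0.974 0.183] 22.799999999999997
  B [1.026 1.275 1.759] [0.823 0.208] 3.5
-70 [0.34, 0.01, 0.01, None, None]
-65 [0.34, 0.01, 0.01, 0.0, None]
-60 [0.34, 0.01, 0.06, 0.06, None]
-55 [0.01, 0.06, 0.06, 0.06, 0.06]
-50 [0.01, 0.06, 0.06, 0.06, 0.06]
-45 [0.06, 0.06, 0.06, 0.06, 0.06]
-40 [0.06, 0.06, 0.15, 0.06, 0.06]
-35 [0.06, 0.06, 0.15, 0.12, 0.12]
-30 [0.06, 0.06, 0.15, 0.13, 0.12]
-25 [0.06, 0.06, 0.12, 0.12, 0.12]
-20 [0.06, 0.06, 0.12, 0.12, 0.13]
-15 [0.07, 0.06, 0.12, 0.12, 0.12]
-10 [0.07, 0.07, 0.04, 0.12, 0.12]
```

```bash
cat > sim2.py <<'E'
from sim import *
def ik(r,z,p):
    f=lambda x:np.r_[fk(K,x)-[r,z],P(x)-p]
    s=least_squares(f,[.5,.5,1.5]);return s.x,abs(s.fun).max()
if __name__=='__main__':
    w=.6
    for name,cm in (('tool x .05',lambda p:(np.sin(p)*.05,np.cos(p)*.05)),('r.045 z.02',lambda p:(.045,.02)),('r.04 z.03',lambda p:(.04,.03)),('tool x+.04,z-.03',lambda p:(.04*np.sin(p)-.03*np.cos(p),.04*np.cos(p)+.03*np.sin(p)))):
        q,_=ik(.62,.38,np.pi/2-.0);out=[]
        for i in range(56):
            q=row(q,*cm(P(q)),w)
            if i%8==7: out.append((90-np.degrees(P(q)).round(0),*fk(K,q).round(2),*q.round(2)))
        print(name);[print('   ',o) for o in out]
    for r,z,p in ((.62,.15,20),(.62,.15,30),(.6,.2,20),(.62,.2,10),(.62,.3,20)):
        print(r,z,p,ik(r,z,np.radians(p)))
E
python3 sim2.py
```

```text
tool x .05
    (np.float64(12.0), np.float64(0.84), np.float64(0.29), np.float64(0.93), np.float64(1.27), np.float64(1.71))
    (np.float64(29.0), np.float64(0.97), np.float64(0.3), np.float64(0.98), np.float64(1.27), np.float64(1.36))
    (np.float64(46.0), np.float64(1.05), np.float64(0.4), np.float64(0.93), np.float64(1.27), np.float64(1.11))
    (np.float64(62.0), np.float64(1.06), np.float64(0.57), np.float64(0.82), np.float64(1.27), np.float64(0.94))
    (np.float64(77.0), np.float64(1.0), np.float64(0.77), np.float64(0.66), np.float64(1.27), np.float64(0.85))
    (np.float64(90.0), np.float64(0.89), np.float64(0.96), np.float64(0.48), np.float64(1.27), np.float64(0.79))
    (np.float64(103.0), np.float64(0.73), np.float64(1.14), np.float64(0.28), np.float64(1.27), np.float64(0.76))
r.045 z.02
    (np.float64(13.0), np.float64(0.79), np.float64(0.39), np.float64(0.8), np.float64(1.27), np.float64(1.82))
    (np.float64(30.0), np.float64(0.92), np.float64(0.39), np.float64(0.86), np.float64(1.27), np.float64(1.47))
    (np.float64(47.0), np.float64(1.05), np.float64(0.4), np.flo
[... 1885 characters left out ...]
loat64(93.0), np.float64(0.25), np.float64(1.13), np.float64(-0.28), np.float64(1.27), np.float64(1.5))
    (np.float64(108.0), np.float64(0.03), np.float64(1.17), np.float64(-0.52), np.float64(1.27), np.float64(1.48))
0.62 0.15 20 (array([ 0.49168959, -1.05741273, -1.20003647]), np.float64(2.2347235173469926e-11))
0.62 0.15 30 (array([ 0.29020607, -0.94285395, -0.70946125]), np.float64(1.3304912727107876e-12))
0.6 0.2 20 (array([ 0.28034685, -1.07142518, -1.00270618]), np.float64(6.38378239159465e-16))
0.62 0.2 10 (array([ 0.56147104, -1.10914434, -1.49608245]), np.float64(6.337583235982436e-11))
0.62 0.3 20 (array([-0.00551344, -0.89739685, -0.54281756]), np.float64(9.325873406851315e-15))
```

```bash
python3 -c "
from meas import *
plan([(.545,-.314,.37)],-8.3,8,.018)"
```

```text
[[0.001, 0.015, -0.006, -8.3], [-0.001, 0.015, -0.006, -8.3], [-0.004, 0.015, -0.006, -8.3], [-0.006, 0.014, -0.006, -8.3], [-0.008, 0.013, -0.006, -8.3], [-0.009, 0.012, -0.006, -8.3], [-0.011, 0.01, -0.006, -8.3], [-0.012, 0.009, -0.006, -8.3]]
```

Request:
{"api": "send_rows", "payload": {"increments": [[[0.001,0.015,-0.006,-8.3],[-0.001,0.015,-0.006,-8.3],[-0.004,0.015,-0.006,-8.3],[-0.006,0.014,-0.006,-8.3],[-0.008,0.013,-0.006,-8.3],[-0.009,0.012,-0.006,-8.3],[-0.011,0.01,-0.006,-8.3],[-0.012,0.009,-0.006,-8.3]]], "hand": -1}}

```text
clock: 23.2
eef_pos: [0.5466, -0.3182, 0.3798]
tool_rot: [0.855, 0.518, 0.026, -0.008]
ft_force: [0.5, 0.2, 0.2]
grip_width: 0.0852
```

```bash
cat > tl.py <<'E'
from meas import *
from sim import fk,K
def tl(n=16,dr=.045,dz=.02):
    o=bot.get_obs();M=R.from_quat(o['tool_rot']).as_matrix()
    a=np.arctan2(o['eef_pos'][1],o['eef_pos'][0]);e=np.array([np.cos(a),np.sin(a),0]);Z=np.array([0,0,1.])
    print('tool axes for radial',(M.T@e).round(3),'up',(M.T@Z).round(3),'tang',(M.T@np.cross(Z,e)).round(3),'zaz',np.degrees(np.arctan2(M[1,2],M[0,2])).round(1),'r',np.hypot(*o['eef_pos'][:2]).round(3),'p below horiz',np.degrees(np.arcsin(-M[2,2])).round(1))
E
python3 -c "
from tl import *
st();tl()"
```

```text
t 23.2 q [-0.552, 0.536, 0.796, 1.82, 0.054, -0.071] p [0.5466, -0.3182, 0.3798] f [0.5, 0.2, 0.2] w 0.0852
X [0.461, 0.886, 0.053] yaw 62.5 Y [0.887, -0.462, 0.014] Z [0.037, 0.041, -0.998] tilt 3.16 az -30.2
tool axes for radial [-0.047  0.999  0.012] up [ 0.053  0.014 -0.998] tang [0.997 0.046 0.054] zaz 47.4 r 0.632 p below horiz 86.8
```

Request:
{"api": "send_rows", "payload": {"increments": [[[0,0.02,-0.005,1.5],[0,0.02,-0.005,1],[0,0.015,-0.007,0],[0,0.015,-0.007,0],[0,0.015,-0.007,0],[0,0.02,-0.01,0],[0,0.025,-0.012,0],[0,0.035,-0.015,0]]]}}

```text
clock: 24.0
eef_pos: [0.6228, -0.3686, 0.3918]
tool_rot: [0.868, 0.494, 0.046, 0.026]
ft_force: [0.2, -0.5, -0.3]
grip_width: 0.0852
```

```bash
python3 -c "
from tl import *
st();tl()"
```

```text
t 24.0 q [-0.557, 0.781, 1.275, 1.975, 0.056, -0.018] p [0.6228, -0.3686, 0.3918] f [0.2, -0.5, -0.3] w 0.0852
X [0.508, 0.86, 0.054] yaw 59.4 Y [0.855, -0.511, 0.091] Z [0.106, 0.0, -0.994] tilt 6.07 az -30.6
tool axes for radial [-0.     0.996  0.091] up [ 0.054  0.091 -0.994] tang [ 0.999 -0.004  0.054] zaz 0.0 r 0.724 p below horiz 83.9
```

Request:
{"api": "send_rows", "payload": {"increments": [[[0,0.045,-0.015,0],[0,0.046,-0.013,0],[0,0.047,-0.011,0],[0,0.048,-0.009,0],[0,0.048,-0.007,0],[0,0.048,-0.005,0],[0,0.048,-0.003,0],[0,0.048,-0.001,0]]]}}

```text
clock: 24.8
eef_pos: [0.7456, -0.442, 0.397]
tool_rot: [0.852, 0.48, 0.125, 0.165]
ft_force: [-0.0, -1.1, 0.3]
grip_width: 0.0853
```

```bash
python3 -c "
from tl import *
st();tl()"
```

```text
t 24.8 q [-0.555, 0.819, 1.275, 1.613, 0.059, 0.001] p [0.7456, -0.442, 0.397] f [-0.0, -1.1, 0.3] w 0.0853
X [0.507, 0.86, 0.055] yaw 59.5 Y [0.777, -0.484, 0.402] Z [0.373, -0.161, -0.914] tilt 23.95 az -30.7
tool axes for radial [-0.003  0.915  0.403] up [ 0.055  0.402 -0.914] tang [ 0.998 -0.02   0.051] zaz -23.4 r 0.867 p below horiz 66.0
```

Request:
{"api": "send_rows", "payload": {"increments": [[[0,0.049,0.0,0],[0,0.049,0.002,0],[0,0.049,0.004,0],[0,0.049,0.006,0],[0,0.049,0.008,0],[0,0.049,0.01,0],[0,0.049,0.012,0],[0,0.049,0.013,0]]]}}

```text
clock: 25.6
eef_pos: [0.8627, -0.5124, 0.4296]
tool_rot: [0.812, 0.454, 0.205, 0.304]
ft_force: [0.4, -0.1, 0.6]
grip_width: 0.0857
```

Request:
{"api": "send_rows", "payload": {"increments": [[[0,0.048,0.013,0],[0,0.048,0.015,0],[0,0.048,0.017,0],[0,0.047,0.019,0],[0,0.047,0.02,0],[0,0.046,0.022,0],[0,0.046,0.024,0],[0,0.045,0.025,0]]]}}

```text
clock: 26.4
eef_pos: [0.9469, -0.5649, 0.4962]
tool_rot: [0.752, 0.416, 0.278, 0.43]
ft_force: [0.4, 0.3, -0.7]
grip_width: 0.0856
```

```bash
python3 -c "
from tl import *
st();tl()"
```

```text
t 26.4 q [-0.552, 0.92, 1.275, 0.852, 0.053, 0.04] p [0.9469, -0.5649, 0.4962] f [0.4, 0.3, -0.7] w 0.0856
X [0.5, 0.864, 0.06] yaw 60.0 Y [0.386, -0.284, 0.878] Z [0.775, -0.415, -0.476] tilt 61.6 az -30.8
tool axes for radial [-0.014  0.477  0.879] up [ 0.06   0.878 -0.476] tang [ 0.998 -0.046  0.041] zaz -28.2 r 1.103 p below horiz 28.4
```

Request:
{"api": "send_rows", "payload": {"increments": [[[0,0.043,0.028,-1],[0,0.042,0.03,-1],[0,0.04,0.03,-1],[0,0.04,0.03,-1],[0,0.03,0.025,0],[0,0.0,0.0,0],[0,0,-0.02,0],[0,0,-0.04,0]]]}}

```text
clock: 27.2
eef_pos: [0.9374, -0.5554, 0.5471]
tool_rot: [0.696, 0.417, 0.296, 0.503]
ft_force: [1.0, -1.0, 1.3]
grip_width: 0.0852
```

```bash
python3 -c "
from tl import *
st();tl();plan([(.5,-.26,.42),(.456,-.218,.22)],0,0,.046)"
```

```text
t 27.2 q [-0.547, 0.733, 0.879, 0.469, 0.045, -0.022] p [0.9374, -0.5554, 0.5471] f [1.0, -1.0, 1.3] w 0.0852
X [0.477, 0.879, -0.007] yaw 61.5 Y [0.282, -0.146, 0.948] Z [0.832, -0.454, -0.317] tilt 71.5 az -30.6
tool axes for radial [-0.038  0.317  0.948] up [-0.007  0.948 -0.317] tang [0.999 0.018 0.033] zaz -28.6 r 1.09 p below horiz 18.5
[[0.004, -0.024, -0.038, 0], [0.004, -0.024, -0.038, 0], [0.004, -0.024, -0.038, 0], [0.004, -0.024, -0.038, 0], [0.004, -0.024, -0.038, 0], [0.004, -0.024, -0.038, 0], [0.004, -0.024, -0.038, 0], [0.004, -0.024, -0.038, 0]]
[[0.004, -0.024, -0.038, 0], [0.004, -0.024, -0.038, 0], [0.004, -0.024, -0.038, 0], [0.004, -0.024, -0.038, 0], [0.003, -0.042, 0.002, 0], [0.003, -0.042, 0.002, 0], [0.003, -0.042, 0.002, 0], [0.003, -0.042, 0.002, 0]]
[[0.003, -0.042, 0.002, 0]]
```

Request:
{"api": "send_rows", "payload": {"increments": [[[0.004,-0.024,-0.038,0],[0.004,-0.024,-0.038,0],[0.004,-0.024,-0.038,0],[0.004,-0.024,-0.038,0],[0.004,-0.024,-0.038,0],[0.004,-0.024,-0.038,0],[0.004,-0.024,-0.038,0],[0.004,-0.024,-0.038,0]]]}}

```text
clock: 28.0
eef_pos: [0.6366, -0.3569, 0.4841]
tool_rot: [0.687, 0.41, 0.304, 0.518]
ft_force: [-0.9, 0.8, 0.9]
grip_width: 0.0854
```

```bash
python3 -c "
from tl import *
from sim2 import ik
for a in ((.628,.152,18.5),(.628,.152,22),(.505,.2,18.5),(.55,.2,18.5),(.53,.25,18.5),(.63,.25,18.5)): print(a,ik(a[0],a[1],np.radians(a[2]))[0].round(3))
st();tl();plan([(.5,-.26,.42),(.465,-.222,.25)],0,0,.046)"
```

```text
(0.628, 0.152, 18.5) [ 0.523 -1.049 -1.249]
(0.628, 0.152, 22) [ 0.439 -1.017 -1.072]
(0.505, 0.2, 18.5) [ 0.27  -1.323 -1.27 ]
(0.55, 0.2, 18.5) [ 0.283 -1.211 -1.171]
(0.53, 0.25, 18.5) [ 1.000e-03 -1.182e+00 -8.600e-01]
(0.63, 0.25, 18.5) [ 0.172 -0.966 -0.815]
t 28.0 q [-0.517, -0.029, -0.414, -0.102, 0.015, -0.012] p [0.6366, -0.3569, 0.4841] f [-0.9, 0.8, 0.9] w 0.0854
X [0.479, 0.878, -0.007] yaw 61.4 Y [0.249, -0.128, 0.96] Z [0.842, -0.461, -0.28] tilt 73.76 az -29.3
tool axes for radial [-0.012  0.28   0.96 ] up [-0.007  0.96  -0.28 ] tang [1.    0.01  0.009] zaz -28.7 r 0.73 p below horiz 16.2
[[0.005, -0.027, -0.035, 0], [0.005, -0.027, -0.035, 0], [0.005, -0.027, -0.035, 0], [0.005, -0.027, -0.035, 0], [0.004, -0.044, 0.0, 0], [0.004, -0.044, 0.0, 0], [0.004, -0.044, 0.0, 0], [0.004, -0.044, 0.0, 0]]
```

```bash
python3 -c "
from tl import *
plan([(.566,-.2765,.27)],0,0,.034)"
```

```text
[[0.005, -0.029, -0.005, 0], [0.005, -0.029, -0.005, 0], [0.005, -0.029, -0.005, 0], [0.005, -0.029, -0.005, 0], [0.005, -0.029, -0.005, 0], [0.005, -0.029, -0.005, 0], [0.005, -0.029, -0.005, 0], [0.005, -0.029, -0.005, 0]]
```

Request:
{"api": "send_rows", "payload": {"increments": [[[0.003,-0.015,-0.008,0],[0.006,-0.03,-0.007,0],[0.006,-0.03,-0.006,0],[0.006,-0.03,-0.005,0],[0.006,-0.03,-0.005,0],[0.006,-0.03,-0.005,0],[0.005,-0.025,-0.005,0],[0.002,-0.01,0,0]]]}}

```text
clock: 28.8
eef_pos: [0.566, -0.2732, 0.3229]
tool_rot: [0.677, 0.403, 0.312, 0.531]
ft_force: [0.0, -0.5, 0.1]
grip_width: 0.0855
```

```bash
python3 -c "
from tl import *
st();tl();plan([(.566,-.2765,.2)],0,0,.034);tabs(zlo=.14,zhi=.18,f='w10.png',rd=.3);c=cam('scene');save(c,'s10.png')"
```

```text
t 28.8 q [-0.407, 0.031, -0.927, -0.714, -0.091, 0.018] p [0.566, -0.2732, 0.3229] f [0.0, -0.5, 0.1] w 0.0855
X [0.48, 0.877, -0.005] yaw 61.3 Y [0.214, -0.111, 0.97] Z [0.851, -0.466, -0.241] tilt 76.03 az -25.8
tool axes for radial [0.05  0.241 0.969] up [-0.005  0.97  -0.241] tang [ 0.999 -0.007 -0.05 ] zaz -28.7 r 0.629 p below horiz 14.0
[[-0.001, -0.03, 0.008, 0], [-0.001, -0.03, 0.008, 0], [-0.001, -0.03, 0.008, 0], [-0.001, -0.03, 0.008, 0]]
yel none
lid none
blk none
```

View pics/s10.png

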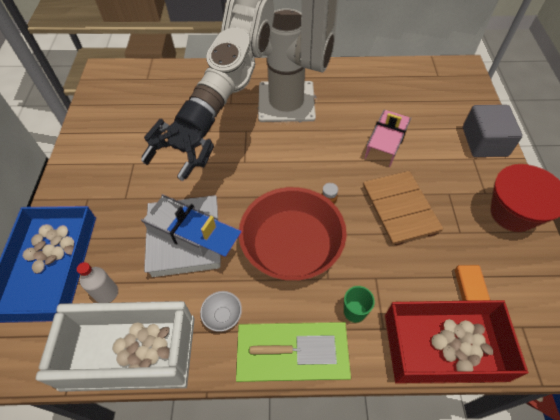

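View pics/w10.png

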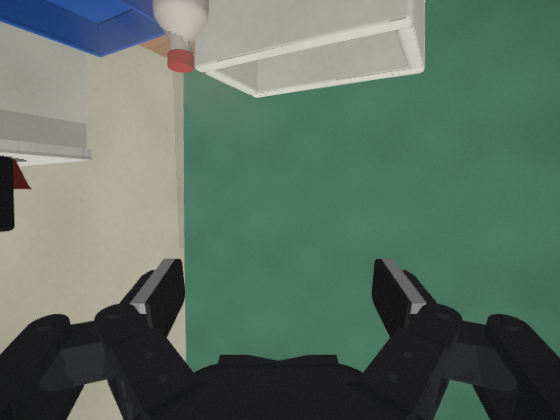

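```bash
python3 -c "
from sim2 import ik
import numpy as np
for p in (10,12,14,16): print(p,[ik(.632,z,np.radians(p))[0].round(3).tolist() for z in (.147,.2,.25)])"
```

```text
10 [[2.578, -2.104, -4.508], [0.558, -1.078, -1.462], [0.357, -1.051, -1.234]]
12 [[2.523, -2.108, -4.422], [0.503, -1.067, -1.36], [0.308, -1.034, -1.132]]
14 [[0.662, -1.067, -1.485], [0.45, -1.052, -1.258], [0.262, -1.014, -1.032]]
16 [[0.608, -1.057, -1.386], [0.4, -1.035, -1.156], [0.221, -0.992, -0.933]]
```

Request:
{"api": "send_rows", "payload": {"increments": [[[-0.001,-0.02,0.005,0],[-0.001,-0.03,0.008,0],[-0.001,-0.03,0.008,0],[0,-0.025,0.007,0],[0,-0.015,0.004,0],[0,-0.005,0.001,0],[0,0,0,0],[0,0,0,0]]]}}

```text
clock: 29.7
eef_pos: [0.5801, -0.2853, 0.2164]
tool_rot: [0.666, 0.394, 0.323, 0.546]
ft_force: [0.1, 0.1, 0.7]
grip_width: 0.0855
```

```bash
python3 -c "
from tl import *
st();tl();plan([(.566,-.2765,.148)],0,0,.034);c=cam('scene');save(c,'s11.png')
im=c['image'][130:290,110:270,::-1];cv2.imwrite('pics/s11c.png',cv2.resize(im,None,fx=3.6,fy=3.6,interpolation=cv2.INTER_CUBIC))"
```

```text
t 29.7 q [-0.421, 0.459, -1.024, -1.284, -0.079, 0.015] p [0.5801, -0.2853, 0.2164] f [0.1, 0.1, 0.7] w 0.0855
X [0.481, 0.877, -0.001] yaw 61.2 Y [0.173, -0.094, 0.98] Z [0.86, -0.472, -0.197] tilt 78.66 az -26.2
tool axes for radial [0.045 0.197 0.979] up [-0.001  0.98  -0.197] tang [ 0.999 -0.008 -0.044] zaz -28.8 r 0.646 p below horiz 11.3
[[0.0, -0.023, -0.001, 0], [0.0, -0.023, -0.001, 0], [0.0, -0.023, -0.001, 0]]
```

View pics/s11c.png

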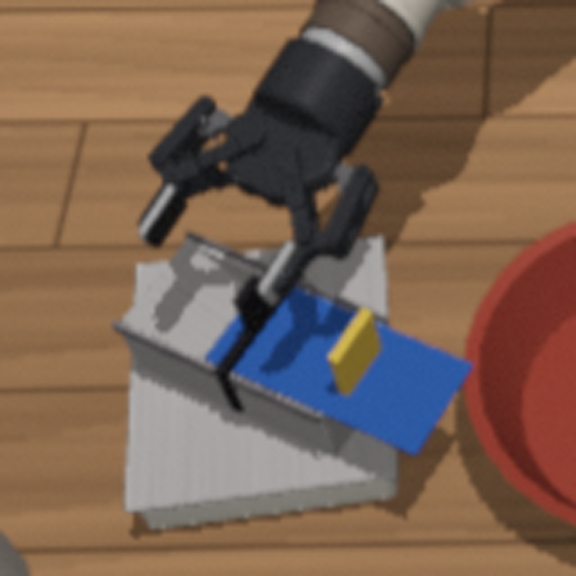

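Request:
{"api": "send_rows", "payload": {"increments": [[[0,-0.012,-0.004,0],[0,-0.015,-0.005,0],[0,-0.015,-0.005,0],[0,-0.012,-0.004,0],[0,-0.006,-0.002,0],[0,0,0,0],[0,0,0,0],[0,0,0,0]]]}}

```text
clock: 30.55
eef_pos: [0.5667, -0.2764, 0.1773]
tool_rot: [0.658, 0.389, 0.329, 0.554]
ft_force: [-0.3, 0.2, -0.2]
grip_width: 0.0853
```

```bash
python3 -c "
from tl import *
st();tl();plan([(.566,-.2765,.147)],0,0,.034)"
```

```text
t 30.55 q [-0.413, 0.658, -1.084, -1.572, -0.088, 0.017] p [0.5667, -0.2764, 0.1773] f [-0.3, 0.2, -0.2] w 0.0853
X [0.482, 0.876, 0.002] yaw 61.2 Y [0.147, -0.083, 0.986] Z [0.864, -0.474, -0.169] tilt 80.26 az -26.0
tool axes for radial [0.049 0.169 0.984] up [ 0.002  0.986 -0.169] tang [ 0.999 -0.01  -0.048] zaz -28.8 r 0.631 p below horiz 9.7
[[-0.001, -0.03, 0.005, 0]]
```

Request:
{"api": "send_rows", "payload": {"increments": [[[0,-0.01,-0.002,0],[0,-0.01,-0.002,0],[0,-0.01,-0.002,0],[0,-0.006,0,0],[0,0,0,0],[0,0,0,0],[0,0,0,0],[0,0,0,0]]]}}

```text
clock: 31.35
eef_pos: [0.5653, -0.2748, 0.149]
tool_rot: [0.655, 0.386, 0.331, 0.558]
ft_force: [0.2, 0.2, 0.3]
grip_width: 0.0856
```

```bash
python3 -c "
from tl import *
st();tl();plan([(.566,-.2765,.147)],0,0,.034)"
```

```text
t 31.35 q [-0.409, 0.795, -1.086, -1.723, -0.092, 0.018] p [0.5653, -0.2748, 0.149] f [0.2, 0.2, 0.3] w 0.0856
X [0.482, 0.876, 0.003] yaw 61.2 Y [0.136, -0.078, 0.988] Z [0.865, -0.476, -0.157] tilt 80.95 az -25.9
tool axes for radial [0.051 0.157 0.986] up [ 0.003  0.988 -0.157] tang [ 0.999 -0.011 -0.05 ] zaz -28.8 r 0.629 p below horiz 9.1
[[-0.001, -0.002, 0.002, 0]]
```

Request:
{"api": "send_rows", "payload": {"increments": [[[-0.001,0,0.001,0],[0,0,0,0],[0,0,0,0],[0,0,0,0],[0,0,0,0],[0,0,0,0],[0,0,0,0],[0,0,0,0]]], "hand": 1}}

```text
clock: 32.15
eef_pos: [0.566, -0.2763, 0.1502]
tool_rot: [0.655, 0.386, 0.331, 0.559]
ft_force: [-0.2, 0.5, 0.3]
grip_width: 0.0071
```

```bash
python3 -c "
from tl import *
st();tl();c=cam('scene');save(c,'s12.png')
im=c['image'][130:290,110:270,::-1];cv2.imwrite('pics/s12c.png',cv2.resize(im,None,fx=3.6,fy=3.6,interpolation=cv2.INTER_CUBIC))"
```

```text
t 32.15 q [-0.413, 0.792, -1.084, -1.719, -0.089, 0.017] p [0.566, -0.2763, 0.1502] f [-0.2, 0.5, 0.3] w 0.0071
X [0.482, 0.876, 0.003] yaw 61.2 Y [0.135, -0.077, 0.988] Z [0.866, -0.476, -0.155] tilt 81.07 az -26.0
tool axes for radial [0.049 0.155 0.987] up [ 0.003  0.988 -0.155] tang [ 0.999 -0.01  -0.048] zaz -28.8 r 0.63 p below horiz 8.9
```

View pics/s12c.png

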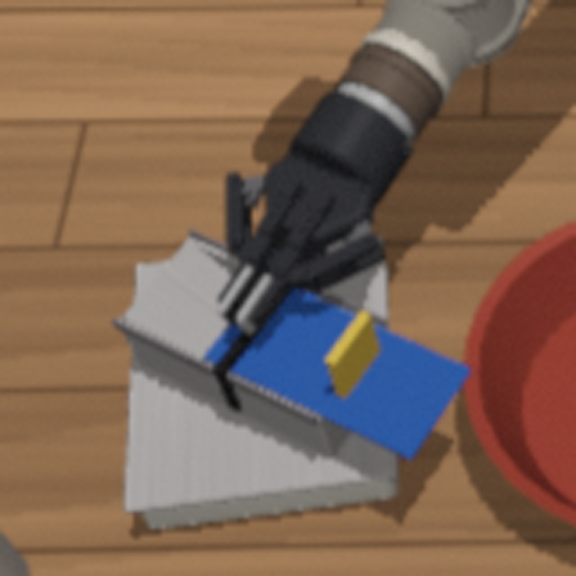

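Request:
{"api": "send_rows", "payload": {"increments": [[[0,0.005,-0.001,0],[0,0.01,-0.002,0],[0,0.015,-0.002,0],[0,0.02,-0.003,0],[0,0.025,-0.004,0],[0,0.025,-0.004,0],[0,0.015,-0.002,0],[0,0.005,0,0]]]}}

```text
clock: 33.0
eef_pos: [0.5617, -0.275, 0.2544]
tool_rot: [0.668, 0.395, 0.32, 0.543]
ft_force: [0.1, -0.2, -4.8]
grip_width: 0.0073
```

```bash
python3 -c "
from tl import *
st();tl();c=cam('scene');save(c,'s13.png');plan([(.565,-.011,.24)],0,0,.03)"
```

```text
t 33.0 q [-0.414, 0.289, -1.044, -1.127, -0.088, 0.016] p [0.5617, -0.275, 0.2544] f [0.1, -0.2, -4.8] w 0.0073
X [0.483, 0.876, -0.002] yaw 61.1 Y [0.18, -0.097, 0.979] Z [0.857, -0.473, -0.204] tilt 78.2 az -26.1
tool axes for radial [0.048 0.204 0.978] up [-0.002  0.979 -0.204] tang [ 0.999 -0.008 -0.048] zaz -28.9 r 0.625 p below horiz 11.8
[[0.026, -0.004, -0.013, 0], [0.026, -0.004, -0.013, 0], [0.026, -0.004, -0.013, 0], [0.026, -0.004, -0.013, 0], [0.026, -0.004, -0.013, 0], [0.026, -0.004, -0.013, 0], [0.026, -0.004, -0.013, 0], [0.026, -0.004, -0.013, 0]]
[[0.026, -0.004, -0.013, 0]]
```

View pics/s13.png

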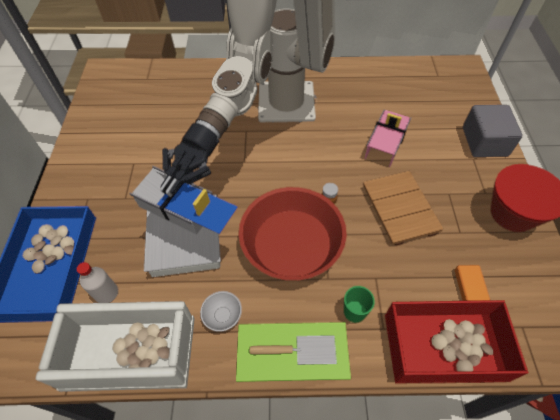

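The scene view shows the measure lifted level off the pan at (180,205), lid open and still held. I'll move it over the basin.

Request:
{"api": "send_rows", "payload": {"increments": [[[0.015,-0.001,-0.008,0],[0.028,-0.002,-0.014,0],[0.03,-0.002,-0.015,0],[0.03,-0.002,-0.015,0],[0.03,-0.002,-0.015,0],[0.03,-0.002,-0.015,0],[0.03,-0.002,-0.015,0],[0.02,-0.001,-0.01,0]]]}}

```text
clock: 33.85
eef_pos: [0.5656, -0.033, 0.249]
tool_rot: [0.675, 0.403, 0.305, 0.537]
ft_force: [1.5, -0.7, -5.2]
grip_width: 0.007
```

```bash
python3 -c "
from tl import *
st();tl();plan([(.565,-.011,.24)],0,0,.03)"
```

```text
t 33.85 q [0.325, 0.224, -1.026, -0.9, -0.811, 0.237] p [0.5656, -0.033, 0.249] f [1.5, -0.7, -5.2] w 0.007
X [0.49, 0.872, -0.021] yaw 60.7 Y [0.216, -0.098, 0.972] Z [0.845, -0.48, -0.236] tilt 76.35 az -3.3
tool axes for radial [0.438 0.221 0.871] up [-0.021  0.972 -0.236] tang [ 0.899 -0.086 -0.43 ] zaz -29.6 r 0.567 p below horiz 13.7
[[0.019, -0.011, -0.009, 0]]
```

Request:
{"api": "send_rows", "payload": {"increments": [[[0.012,0,-0.006,0],[0.003,0,-0.002,4],[0,0,0,7],[0,0,0,8],[0,0,0,8],[0,0,0,8],[0,0,0,8],[0,0,0,8]]]}}

```text
clock: 34.65
eef_pos: [0.5571, -0.0108, 0.2327]
tool_rot: [0.792, 0.078, 0.499, 0.344]
ft_force: [-0.1, 0.1, -4.7]
grip_width: 0.0071
```

```bash
python3 -c "
from tl import *
st();tl();plan([(.565,-.011,.235)],0,0,.03)"
```

```text
t 34.65 q [0.385, 0.232, -1.025, -0.844, -0.848, 1.187] p [0.5571, -0.0108, 0.2327] f [-0.1, 0.1, -4.7] w 0.0071
X [0.49, 0.466, 0.737] yaw 43.6 Y [-0.22, -0.751, 0.622] Z [0.844, -0.467, -0.265] tilt 74.61 az -1.1
tool axes for radial [ 0.481 -0.206  0.852] up [ 0.737  0.622 -0.265] tang [ 0.476 -0.756 -0.451] zaz -29.0 r 0.557 p below horiz 15.4
[[0.005, -0.0, 0.006, 0]]
```

Request:
{"api": "send_rows", "payload": {"increments": [[[0.004,0.002,0.003,8],[0.003,0,0.002,8],[0,0,0,8],[0,0,0,8],[0,0,0,6],[0,0,0,0],[0,0,0,0],[0,0,0,0]]]}}

```text
clock: 35.45
eef_pos: [0.5552, -0.0137, 0.2224]
tool_rot: [0.782, -0.184, 0.573, 0.162]
ft_force: [-0.1, -0.0, -3.7]
grip_width: 0.007
```

```bash
python3 -c "
from tl import *
st();tl();c=cam('scene');save(c,'s14.png');plan([(.565,-.011,.235)],0,0,.03);c=cam('top');save(c,'t14.png')"
```

```text
t 35.45 q [0.374, 0.231, -1.024, -0.81, -0.83, 1.865] p [0.5552, -0.0137, 0.2224] f [-0.1, -0.0, -3.7] w 0.007
X [0.276, -0.102, 0.956] yaw -20.2 Y [-0.473, -0.88, 0.043] Z [0.837, -0.464, -0.291] tilt 73.07 az -1.4
tool axes for radial [ 0.279 -0.451  0.848] up [ 0.956  0.043 -0.291] tang [-0.095 -0.891 -0.443] zaz -29.0 r 0.555 p below horiz 16.9
[[0.015, -0.007, 0.003, 0]]
```

View pics/s14.png

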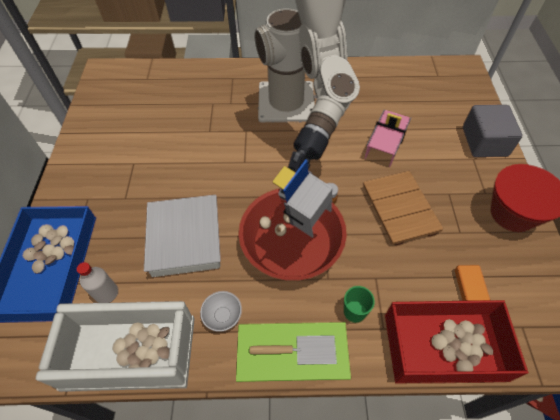

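View pics/t14.png

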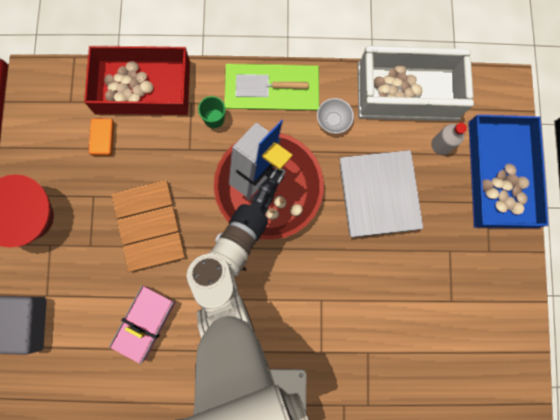

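```bash
python3 -c "
import cv2,numpy as np
a=cv2.imread('pics/s14.png')[180:290,230:355];b=cv2.imread('pics/t14.png')[125:250,205:335]
cv2.imwrite('pics/c14.png',np.hstack([cv2.resize(a,(400,400),interpolation=2),cv2.resize(b,(400,400),interpolation=2)]))"
```

```text
(no output)
```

View pics/c14.png

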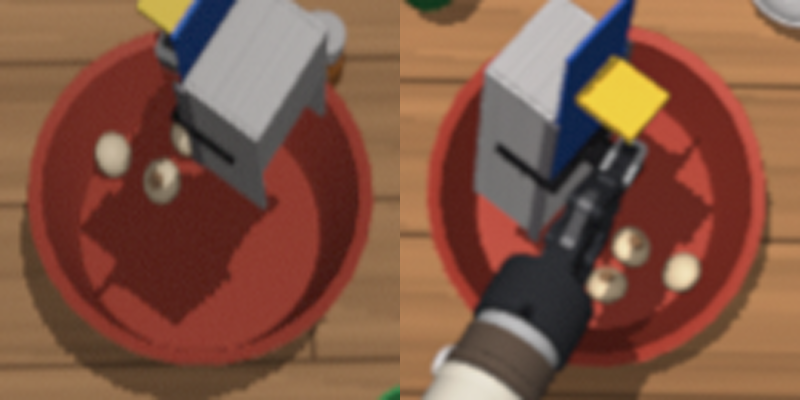

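Request:
{"api": "send_rows", "payload": {"increments": [[[0.02,0,0,2],[-0.02,0,0,0],[0.025,0,0,0],[-0.01,0,0,0],[0.025,0,0,0],[0.025,0,-0.01,0],[0.02,0.0,-0.01,0],[0.0,0,0,0]]]}}

```text
clock: 36.35
eef_pos: [0.5618, -0.0142, 0.2963]
tool_rot: [0.788, -0.189, 0.564, 0.16]
ft_force: [0.8, 1.1, -3.7]
grip_width: 0.0068
```

```bash
python3 -c "
from tl import *
st();tl();
a=cam('scene')['image'][180:290,230:355,::-1];b=cam('top')['image'][125:250,205:335,::-1]
cv2.imwrite('pics/c15.png',np.hstack([cv2.resize(a,(400,400),interpolation=2),cv2.resize(b,(400,400),interpolation=2)]))"
```

```text
t 36.35 q [0.364, 0.0, -0.893, -0.419, -0.818, 1.89] p [0.5618, -0.0142, 0.2963] f [0.8, 1.1, -3.7] w 0.0068
X [0.292, -0.118, 0.949] yaw -22.1 Y [-0.478, -0.877, 0.037] Z [0.828, -0.465, -0.312] tilt 71.79 az -1.5
tool axes for radial [ 0.294 -0.456  0.84 ] up [ 0.949  0.037 -0.312] tang [-0.111 -0.889 -0.444] zaz -29.3 r 0.562 p below horiz 18.2
```

View pics/c15.png

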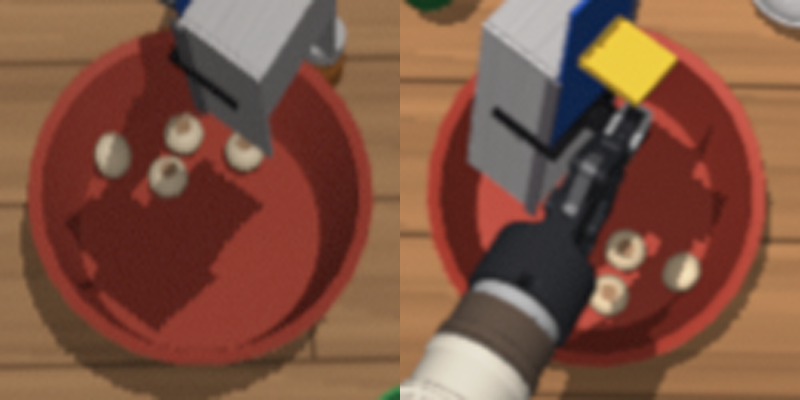

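All four clams are in the basin, visible in the scene crop at (112,155), (184,132), (168,176) and (243,150). The load dropped by 1.0 N, which matches four clams. Next I turn the measure back upright and return it to the pan.

```bash
python3 -c "
from tl import *
plan([(.562,-.04,.285),(.564,-.27,.28)],-8,11,.03)"
```

```text
[[-0.003, 0.021, 0.015, -8], [-0.001, 0.025, 0.014, -8], [-0.004, 0.025, 0.014, -8], [-0.008, 0.024, 0.014, -8], [-0.011, 0.023, 0.014, -8], [-0.014, 0.021, 0.014, -8], [-0.017, 0.019, 0.014, -8], [-0.019, 0.016, 0.014, -8]]
[[-0.021, 0.014, 0.014, -8], [0, 0, 0, -8], [0, 0, 0, -8]]
```

Request:
{"api": "send_rows", "payload": {"increments": [[[0,0.012,0.008,-5],[-0.001,0.022,0.014,-8],[-0.004,0.025,0.014,-8],[-0.008,0.024,0.014,-8],[-0.011,0.023,0.014,-8],[-0.014,0.021,0.014,-8],[-0.017,0.019,0.014,-8],[-0.019,0.016,0.014,-8]]]}}

```text
clock: 37.25
eef_pos: [0.5579, -0.2309, 0.2598]
tool_rot: [0.774, 0.266, 0.384, 0.427]
ft_force: [0.4, 0.4, -3.9]
grip_width: 0.0071
```

```bash
python3 -c "
from tl import *
st();tl();plan([(.564,-.281,.27)],-7,3,.03)
M=R.from_quat(bot.get_obs()['tool_rot']).as_matrix();print(np.degrees(np.arctan2(M[2,0],M[2,1])))"
```

```text
t 37.25 q [-0.297, 0.08, -0.982, -0.708, -0.198, 0.474] p [0.5579, -0.2309, 0.2598] f [0.4, 0.4, -3.9] w 0.0071
X [0.564, 0.74, 0.367] yaw 52.7 Y [0.084, -0.494, 0.866] Z [0.822, -0.457, -0.34] tilt 70.1 az -22.5
tool axes for radial [0.238 0.266 0.934] up [ 0.367  0.866 -0.34 ] tang [ 0.899 -0.424 -0.108] zaz -29.1 r 0.604 p below horiz 19.9
[[-0.015, 0.017, 0.012, -7], [-0.017, 0.015, 0.012, -7], [0, 0, 0, -7]]
23.00082709123997
```

Request:
{"api": "send_rows", "payload": {"increments": [[[-0.015,0.017,0.012,-7.5],[-0.015,0.013,0.01,-7.5],[-0.003,0,0,-7],[0,-0.015,0.005,0],[0,-0.02,0.006,0],[0,-0.015,0.005,0],[0,-0.005,0,0],[0,0,0,0]]]}}

```text
clock: 38.05
eef_pos: [0.547, -0.2857, 0.1911]
tool_rot: [0.715, 0.415, 0.279, 0.488]
ft_force: [0.5, -0.7, -3.7]
grip_width: 0.0071
```

```bash
python3 -c "
from tl import *
st();tl();plan([(.564,-.281,.19)],0,0,.03)
M=R.from_quat(bot.get_obs()['tool_rot']).as_matrix();print(np.degrees(np.arctan2(M[2,0],M[2,1])))
c=cam('scene');save(c,'s16.png')
im=c['image'][130:290,110:270,::-1];cv2.imwrite('pics/s16c.png',cv2.resize(im,None,fx=3.6,fy=3.6,interpolation=cv2.INTER_CUBIC))"
```

```text
t 38.05 q [-0.446, 0.297, -1.018, -0.938, -0.074, 0.023] p [0.547, -0.2857, 0.1911] f [0.5, -0.7, -3.7] w 0.0071
X [0.5, 0.866, -0.006] yaw 60.0 Y [0.321, -0.179, 0.93] Z [0.805, -0.467, -0.367] tilt 68.47 az -27.6
tool axes for radial [0.042 0.367 0.929] up [-0.006  0.93  -0.367] tang [ 0.999 -0.01  -0.041] zaz -30.1 r 0.617 p below horiz 21.5
[[0.013, 0.004, 0.012, 0]]
-0.3616054419746435
```

View pics/s16c.png

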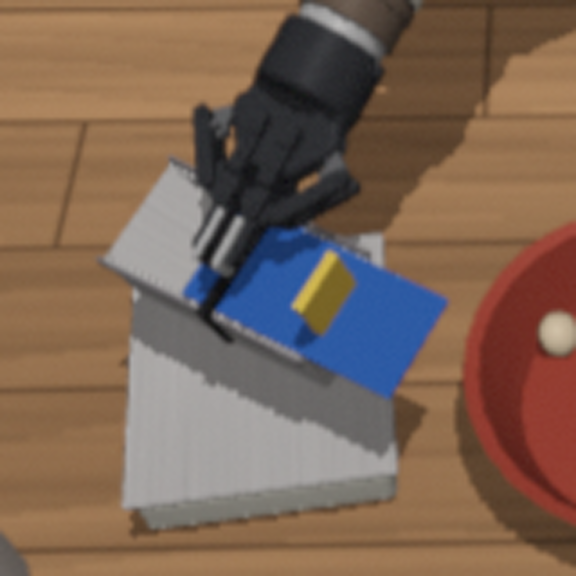

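The tool has drooped under load, so the measure hangs about 12° rolled. I'll correct that at the outer reach limit before setting it down, so it can't slam onto the scale.

Request:
{"api": "send_rows", "payload": {"increments": [[[0,0.02,0.005,0],[0.001,0.035,0.015,0],[0.001,0.04,0.02,0],[0.001,0.04,0.02,0],[0.001,0.04,0.02,0],[0.001,0.04,0.02,0],[0.001,0.04,0.02,0],[0.001,0.04,0.02,0]]]}}

```text
clock: 38.9
eef_pos: [0.758, -0.397, 0.4109]
tool_rot: [0.72, 0.418, 0.274, 0.481]
ft_force: [0.4, -0.8, -3.8]
grip_width: 0.0074
```

```bash
python3 -c "
from tl import *
st();tl()"
```

```text
t 38.9 q [-0.462, 0.271, -0.15, -0.024, -0.059, 0.016] p [0.758, -0.397, 0.4109] f [0.4, -0.8, -3.8] w 0.0074
X [0.499, 0.866, -0.007] yaw 60.0 Y [0.338, -0.187, 0.922] Z [0.798, -0.463, -0.386] tilt 67.27 az -27.6
tool axes for radial [0.04  0.386 0.921] up [-0.007  0.922 -0.386] tang [ 0.999 -0.009 -0.04 ] zaz -30.1 r 0.856 p below horiz 22.7
```

Request:
{"api": "send_rows", "payload": {"increments": [[[0.001,0.035,0.025,0],[0.001,0.035,0.025,0],[0.001,0.035,0.025,0],[0.001,0.035,0.025,0],[0.001,0.03,0.02,0],[0.001,0.02,0.012,0],[0,0.015,0.01,0],[0,0.015,0.01,0]]]}}

```text
clock: 39.7
eef_pos: [0.9612, -0.5041, 0.5711]
tool_rot: [0.718, 0.417, 0.277, 0.484]
ft_force: [0.7, -0.7, -3.3]
grip_width: 0.0073
```

```bash
python3 -c "
from tl import *
st();tl()"
```

```text
t 39.7 q [-0.469, 0.799, 1.132, 0.721, -0.052, 0.014] p [0.9612, -0.5041, 0.5711] f [0.7, -0.7, -3.3] w 0.0073
X [0.499, 0.867, -0.007] yaw 60.1 Y [0.331, -0.183, 0.926] Z [0.801, -0.464, -0.378] tilt 67.79 az -27.7
tool axes for radial [0.039 0.378 0.925] up [-0.007  0.926 -0.378] tang [ 0.999 -0.008 -0.039] zaz -30.1 r 1.085 p below horiz 22.2
```

Request:
{"api": "send_rows", "payload": {"increments": [[[0,0.02,0.012,0],[0,0.025,0.018,0],[0,0.035,0.025,0],[0,0.04,0.03,0],[0,0.04,0.03,0],[0,0.04,0.03,0],[0,0.04,0.03,0],[0,0.03,0.02,0]]]}}

```text
clock: 40.5
eef_pos: [1.0008, -0.5354, 0.629]
tool_rot: [0.662, 0.388, 0.321, 0.555]
ft_force: [-0.5, 0.4, -4.5]
grip_width: 0.0073
```

```bash
python3 -c "
from tl import *
st();tl()"
```

```text
t 40.5 q [-0.483, 0.899, 1.275, 0.554, -0.033, 0.0] p [1.0008, -0.5354, 0.629] f [-0.5, 0.4, -4.5] w 0.0073
X [0.493, 0.87, -0.006] yaw 60.5 Y [0.157, -0.083, 0.984] Z [0.856, -0.486, -0.177] tilt 79.79 az -28.1
tool axes for radial [0.024 0.177 0.984] up [-0.006  0.984 -0.177] tang [ 1.     0.001 -0.025] zaz -29.6 r 1.135 p below horiz 10.2
```

```bash
python3 -c "
from tl import *
plan([(.57,-.2835,.25)],0,0,.044)"
```

```text
[[0.001, -0.031, -0.028, 0], [0.001, -0.031, -0.028, 0], [0.001, -0.031, -0.028, 0], [0.001, -0.031, -0.028, 0], [0.001, -0.031, -0.028, 0], [0.001, -0.031, -0.028, 0], [0.001, -0.031, -0.028, 0], [0.001, -0.031, -0.028, 0]]
[[0.001, -0.031, -0.028, 0], [0.001, -0.031, -0.028, 0], [0.001, -0.031, -0.028, 0], [0.001, -0.031, -0.028, 0], [0.001, -0.031, -0.028, 0], [0.001, -0.031, -0.028, 0], [0.001, -0.031, -0.028, 0]]
```

Request:
{"api": "send_rows", "payload": {"increments": [[[0.001,-0.015,-0.015,0],[0.001,-0.031,-0.028,0],[0.001,-0.031,-0.028,0],[0.001,-0.031,-0.028,0],[0.001,-0.031,-0.028,0],[0.001,-0.031,-0.028,0],[0.001,-0.031,-0.028,0],[0.001,-0.031,-0.028,0]]]}}

```text
clock: 41.3
eef_pos: [0.7958, -0.4123, 0.4698]
tool_rot: [0.648, 0.378, 0.332, 0.572]
ft_force: [0.4, -0.9, -5.8]
grip_width: 0.0069
```

```bash
python3 -c "
from tl import *
st();tl();plan([(.57,-.2835,.25)],0,0,.04)"
```

```text
t 41.3 q [-0.459, 0.335, -0.186, -0.395, -0.057, 0.004] p [0.7958, -0.4123, 0.4698] f [0.4, -0.9, -5.8] w 0.0069
X [0.494, 0.869, -0.004] yaw 60.4 Y [0.11, -0.059, 0.992] Z [0.862, -0.491, -0.125] tilt 82.83 az -27.4
tool axes for radial [0.039 0.125 0.991] up [-0.004  0.992 -0.125] tang [ 0.999 -0.001 -0.039] zaz -29.6 r 0.896 p below horiz 7.2
[[0.0, -0.028, -0.026, 0], [0.0, -0.028, -0.026, 0], [0.0, -0.028, -0.026, 0], [0.0, -0.028, -0.026, 0], [0.0, -0.028, -0.026, 0], [0.0, -0.028, -0.026, 0], [0.0, -0.028, -0.026, 0], [0.0, -0.028, -0.026, 0]]
[[0.0, -0.028, -0.026, 0]]
```

Request:
{"api": "send_rows", "payload": {"increments": [[[0,-0.028,-0.026,0],[0,-0.028,-0.026,0],[0,-0.028,-0.026,0],[0,-0.028,-0.026,0],[0,-0.026,-0.026,0],[0,-0.022,-0.024,0],[0,-0.015,-0.018,0],[0,-0.005,-0.01,0]]]}}

```text
clock: 42.1
eef_pos: [0.6124, -0.3084, 0.3334]
tool_rot: [0.635, 0.37, 0.341, 0.586]
ft_force: [-0.0, 0.5, -4.5]
grip_width: 0.0072
```

```bash
python3 -c "
from tl import *
st();tl();plan([(.564,-.281,.19)],0,0,.04)"
```

```text
t 42.1 q [-0.43, 0.254, -0.889, -1.062, -0.086, 0.006] p [0.6124, -0.3084, 0.3334] f [-0.0, 0.5, -4.5] w 0.0072
X [0.494, 0.87, -0.001] yaw 60.4 Y [0.071, -0.039, 0.997] Z [0.867, -0.492, -0.081] tilt 85.34 az -26.7
tool axes for radial [0.05  0.081 0.995] up [-0.001  0.997 -0.081] tang [ 0.999 -0.003 -0.05 ] zaz -29.6 r 0.686 p below horiz 4.7
[[0.0, -0.037, -0.011, 0], [0.0, -0.037, -0.011, 0], [0.0, -0.037, -0.011, 0], [0.0, -0.037, -0.011, 0]]
```

Request:
{"api": "send_rows", "payload": {"increments": [[[0,-0.015,-0.008,0],[0,-0.02,-0.01,0],[0,-0.02,-0.01,0],[0,-0.02,-0.01,0],[0,-0.015,-0.008,0],[0,-0.01,-0.006,0],[0,-0.003,-0.002,0],[0,0,0,0]]]}}

```text
clock: 42.9
eef_pos: [0.569, -0.282, 0.2647]
tool_rot: [0.617, 0.357, 0.355, 0.605]
ft_force: [-0.0, 0.4, -5.0]
grip_width: 0.0072
```

```bash
python3 -c "
from tl import *
st();tl();plan([(.564,-.281,.19)],0,0,.04)"
```

```text
t 42.9 q [-0.413, 0.546, -1.082, -1.611, -0.103, 0.007] p [0.569, -0.282, 0.2647] f [-0.0, 0.4, -5.0] w 0.0072
X [0.493, 0.87, 0.005] yaw 60.4 Y [0.012, -0.013, 1.0] Z [0.87, -0.493, -0.016] tilt 89.06 az -26.4
tool axes for radial [0.056 0.016 0.998] up [ 0.005  1.    -0.016] tang [ 0.998 -0.006 -0.056] zaz -29.6 r 0.635 p below horiz 0.9
[[-0.001, -0.037, -0.002, 0], [-0.001, -0.037, -0.002, 0]]
```

```bash
cat > s3.py <<'E'
from sim import *
lo[1]=-1.086
for cm in ((0,-.02),(-.02,0),(-.03,-.02),(-.04,0),(-.04,.02),(0,.02),(.02,.02)):
    q=np.array((.546,-1.080,-1.611))
    for i in range(8): q=row(q,*cm,.6)
    print(cm,q.round(3),fk(K,q).round(3),np.degrees(P(q)).round(1))
print(fk(K,(.546,-1.080,-1.611)))
E
python3 s3.py
```

```text
(0, -0.02) [ 1.049 -0.982 -1.99 ] [0.655 0.117] 2.3
(-0.02, 0) [ 0.333 -1.086 -1.361] [0.622 0.299] 3.3
(-0.03, -0.02) [ 0.996 -1.086 -1.99 ] [0.622 0.128] 5.3
(-0.04, 0) [-0.182 -1.086 -0.761] [0.55  0.368] 8.2
(-0.04, 0.02) [-0.86  -1.03  -0.097] [0.407 0.476] 4.2
(0, 0.02) [-0.011 -0.917 -0.89 ] [0.637 0.426] 0.9
(0.02, 0.02) [ 0.274 -0.56  -0.819] [0.797 0.426] 0.9
[0.63689728 0.2655941 ]
```

Request:
{"api": "send_rows", "payload": {"increments": [[[-0.001,0,-0.025,0],[-0.002,0,-0.04,0],[-0.002,0,-0.045,0],[-0.002,0,-0.048,0],[-0.002,0,-0.048,0],[-0.002,0,-0.048,0],[-0.002,0,-0.048,0],[-0.001,0,-0.03,0]]]}}

```text
clock: 43.7
eef_pos: [0.4724, -0.1959, 0.3988]
tool_rot: [0.654, 0.362, 0.327, 0.578]
ft_force: [0.5, 0.6, -3.3]
grip_width: 0.0074
```

```bash
python3 -c "
from tl import *
st();tl();plan([(.564,-.281,.25)],0,0,.04)"
```

```text
t 43.7 q [-0.192, -0.34, -1.086, -0.62, -0.356, 0.053] p [0.4724, -0.1959, 0.3988] f [0.5, 0.6, -3.3] w 0.0074
X [0.525, 0.851, 0.009] yaw 58.4 Y [0.096, -0.07, 0.993] Z [0.846, -0.52, -0.118] tilt 83.23 az -22.5
tool axes for radial [0.159 0.115 0.981] up [ 0.009  0.993 -0.118] tang [ 0.987 -0.028 -0.156] zaz -31.6 r 0.511 p below horiz 6.8
[[-0.005, -0.027, 0.028, 0], [-0.005, -0.027, 0.028, 0], [-0.005, -0.027, 0.028, 0], [-0.005, -0.027, 0.028, 0], [-0.005, -0.027, 0.028, 0]]
```

Request:
{"api": "send_rows", "payload": {"increments": [[[0,-0.01,-0.045,0],[0,-0.01,-0.045,0],[0,-0.01,-0.045,0],[0,0,-0.01,0],[0,0,0,0],[-0.004,-0.01,0.015,0],[-0.006,-0.02,0.025,0],[-0.006,-0.02,0.025,0]]]}}

```text
clock: 44.5
eef_pos: [0.3987, -0.1512, 0.4146]
tool_rot: [0.668, 0.361, 0.335, 0.558]
ft_force: [0.5, 0.3, -3.5]
grip_width: 0.0067
```

```bash
python3 -c "
from tl import *
st();tl();plan([(.564,-.281,.25)],0,0,.04)"
```

```text
t 44.5 q [-0.026, -0.69, -1.087, -0.221, -0.502, 0.131] p [0.3987, -0.1512, 0.4146] f [0.5, 0.3, -3.5] w 0.0067
X [0.515, 0.856, 0.045] yaw 59.0 Y [0.109, -0.117, 0.987] Z [0.85, -0.503, -0.154] tilt 81.17 az -20.8
tool axes for radial [0.178 0.143 0.974] up [ 0.045  0.987 -0.154] tang [ 0.983 -0.071 -0.169] zaz -30.6 r 0.426 p below horiz 8.8
[[-0.005, -0.018, 0.033, 0], [-0.005, -0.018, 0.033, 0], [-0.005, -0.018, 0.033, 0], [-0.005, -0.018, 0.033, 0], [-0.005, -0.018, 0.033, 0], [-0.005, -0.018, 0.033, 0], [-0.005, -0.018, 0.033, 0]]
```

Request:
{"api": "send_rows", "payload": {"increments": [[[-0.003,-0.01,0.02,-1.5],[-0.006,-0.015,0.033,-1],[-0.006,-0.016,0.034,0],[-0.006,-0.016,0.034,0],[-0.006,-0.016,0.034,0],[-0.006,-0.016,0.034,0],[-0.005,-0.012,0.02,0],[-0.002,-0.005,0.005,0]]]}}

```text
clock: 45.3
eef_pos: [0.5545, -0.3092, 0.2934]
tool_rot: [0.666, 0.367, 0.316, 0.567]
ft_force: [-0.8, 0.9, -4.0]
grip_width: 0.0075
```

```bash
python3 -c "
from tl import *
st();tl();plan([(.564,-.281,.2)],0,0,.04)"
```

```text
t 45.3 q [-0.467, 0.222, -1.01, -1.073, -0.091, 0.018] p [0.5545, -0.3092, 0.2934] f [-0.8, 0.9, -4.0] w 0.0075
X [0.531, 0.848, 0.004] yaw 58.0 Y [0.131, -0.087, 0.988] Z [0.837, -0.523, -0.157] tilt 80.95 az -29.1
tool axes for radial [0.051 0.157 0.986] up [ 0.004  0.988 -0.157] tang [ 0.999 -0.012 -0.049] zaz -32.0 r 0.635 p below horiz 9.1
[[0.01, -0.031, 0.003, 0], [0.01, -0.031, 0.003, 0], [0.01, -0.031, 0.003, 0]]
```

Request:
{"api": "send_rows", "payload": {"increments": [[[0.006,-0.008,-0.001,0],[0.006,-0.01,-0.001,0],[0.006,-0.01,-0.001,0],[0.006,-0.01,-0.001,0],[0.004,-0.01,-0.001,0],[0.002,-0.01,-0.001,0],[0,-0.008,-0.001,0],[0,-0.004,0,0]]]}}

```text
clock: 46.1
eef_pos: [0.5542, -0.292, 0.2214]
tool_rot: [0.668, 0.36, 0.31, 0.572]
ft_force: [0.7, 0.2, -3.8]
grip_width: 0.0073
```

```bash
python3 -c "
from tl import *
st();tl();plan([(.564,-.281,.17)],0,0,.04)"
```

```text
t 46.1 q [-0.403, 0.502, -1.084, -1.431, -0.175, 0.03] p [0.5542, -0.292, 0.2214] f [0.7, 0.2, -3.8] w 0.0073
X [0.549, 0.836, 0.003] yaw 56.7 Y [0.126, -0.086, 0.988] Z [0.826, -0.542, -0.152] tilt 81.24 az -27.8
tool axes for radial [0.096 0.151 0.984] up [ 0.003  0.988 -0.152] tang [ 0.995 -0.017 -0.095] zaz -33.3 r 0.626 p below horiz 8.8
[[0.007, -0.025, 0.005, 0], [0.007, -0.025, 0.005, 0]]
```

Request:
{"api": "send_rows", "payload": {"increments": [[[0.004,-0.008,0.001,0],[0.004,-0.008,0.001,0],[0.003,-0.008,0.001,0],[0.001,-0.008,0,0],[0,-0.006,0,0],[0,-0.004,0,0],[0,0,0,0],[0,0,0,0]]]}}

```text
clock: 46.9
eef_pos: [0.5588, -0.2902, 0.1796]
tool_rot: [0.668, 0.354, 0.309, 0.577]
ft_force: [-0.4, 0.1, -4.3]
grip_width: 0.0071
```

```bash
python3 -c "
from tl import *
st();tl();plan([(.564,-.281,.16)],0,0,.04)
c=cam('scene');save(c,'s17.png')
im=c['image'][130:290,110:270,::-1];cv2.imwrite('pics/s17c.png',cv2.resize(im,None,fx=3.6,fy=3.6,interpolation=cv2.INTER_CUBIC))"
```

```text
t 46.9 q [-0.383, 0.69, -1.083, -1.627, -0.207, 0.034] p [0.5588, -0.2902, 0.1796] f [-0.4, 0.1, -4.3] w 0.0071
X [0.559, 0.829, 0.004] yaw 56.0 Y [0.116, -0.083, 0.99] Z [0.821, -0.553, -0.143] tilt 81.8 az -27.4
tool axes for radial [0.114 0.141 0.983] up [ 0.004  0.99  -0.143] tang [ 0.993 -0.02  -0.112] zaz -34.0 r 0.63 p below horiz 8.2
[[0.01, -0.02, 0.002, 0]]
```

View pics/s17c.png

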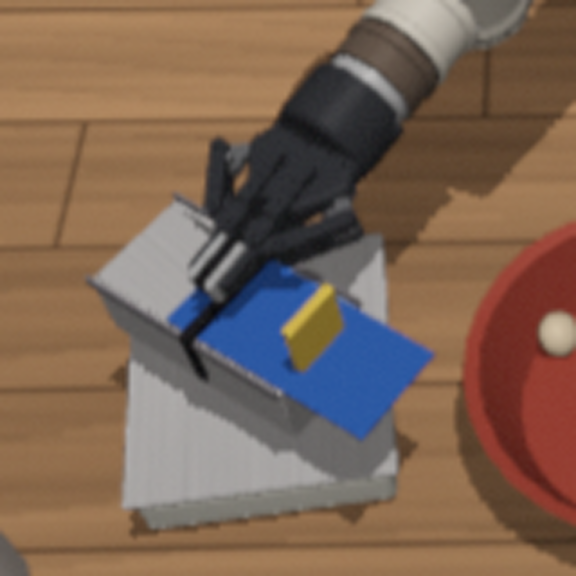

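```bash
python3 -c "
from tl import *
c=cam('scene');P=pts(c);h,s,v=[cv2.cvtColor(c['image'],cv2.COLOR_RGB2HSV)[...,i].astype(int) for i in range(3)]
m=(h>100)&(h<130)&(s>110)&(P[...,1]<-.1)&(P[...,1]>-.4)&(P[...,2]>.11)&(P[...,2]<.19)&(P[...,0]>.4)&(P[...,0]<.75)
q=P[m];A=np.c_[q[:,:2],np.ones(len(q))];k=np.linalg.lstsq(A,q[:,2],rcond=None)[0];res=q[:,2]-A@k;g=abs(res)<.004
k=np.linalg.lstsq(A[g],q[g,2],rcond=None)[0]
X=np.array([.559,.829]);Zd=np.array([.829,-.559])
print(len(q),g.sum(),'slope along X',k[:2]@X,'along out',k[:2]@Zd)
y=P[(h>15)&(h<38)&(s>110)&(P[...,2]>.16)&(P[...,1]<-.1)&(P[...,1]>-.4)&(P[...,0]>.4)&(P[...,0]<.75)];print('yel',len(y),np.median(y,0))
"
```

```text
1429 1359 slope along X 0.0006678557905465411 along out 0.010787813181077532
yel 163 [ 0.59809011 -0.22107452  0.1817342 ]
```

Request:
{"api": "send_rows", "payload": {"increments": [[[0.004,-0.005,0,0],[0.004,-0.005,0,0],[0.001,-0.004,0,0],[0,-0.003,0,0],[0,-0.002,0,0],[0,-0.001,0,0],[0,0,0,0],[0,0,0,0]]]}}

```text
clock: 47.8
eef_pos: [0.5625, -0.2795, 0.1595]
tool_rot: [0.667, 0.354, 0.31, 0.578]
ft_force: [-0.3, 0.6, -3.9]
grip_width: 0.0072
```

```bash
python3 -c "
from tl import *
st();tl()"
```

```text
t 47.8 q [-0.352, 0.776, -1.081, -1.712, -0.237, 0.039] p [0.5625, -0.2795, 0.1595] f [-0.3, 0.6, -3.9] w 0.0072
X [0.558, 0.83, 0.005] yaw 56.1 Y [0.114, -0.082, 0.99] Z [0.822, -0.551, -0.14] tilt 81.93 az -26.4
tool axes for radial [0.13  0.139 0.982] up [ 0.005  0.99  -0.14 ] tang [ 0.992 -0.023 -0.128] zaz -33.8 r 0.628 p below horiz 8.1
```

Request:
{"api": "send_rows", "payload": {"increments": [[[0,-0.002,0,0],[0,-0.002,0,0],[0,-0.001,0,0],[0,-0.001,0,0],[0,-0.001,0,0],[0,0,0,0],[0,0,0,0],[0,0,0,0]]]}}

```text
clock: 48.6
eef_pos: [0.5621, -0.2792, 0.1542]
tool_rot: [0.666, 0.353, 0.311, 0.579]
ft_force: [-0.7, 1.2, -3.1]
grip_width: 0.0069
```

```bash
python3 -c "
from tl import *
st();tl()"
```

```text
t 48.6 q [-0.351, 0.805, -1.081, -1.746, -0.237, 0.038] p [0.5621, -0.2792, 0.1542] f [-0.7, 1.2, -3.1] w 0.0069
X [0.558, 0.83, 0.005] yaw 56.1 Y [0.11, -0.08, 0.991] Z [0.823, -0.552, -0.136] tilt 82.19 az -26.4
tool axes for radial [0.13  0.134 0.982] up [ 0.005  0.991 -0.136] tang [ 0.991 -0.023 -0.128] zaz -33.9 r 0.628 p below horiz 7.8
```

Contact has begun, with part of the weight already on the scale. I'll lower it another 2–3 mm.

Request:
{"api": "send_rows", "payload": {"increments": [[[0,-0.001,0,0],[0,-0.001,0,0],[0,-0.001,0,0],[0,0,0,0],[0,0,0,0],[0,0,0,0],[0,0,0,0],[0,0,0,0]]]}}

```text
clock: 49.4
eef_pos: [0.562, -0.2791, 0.1529]
tool_rot: [0.665, 0.352, 0.312, 0.58]
ft_force: [-1.0, -0.2, -1.0]
grip_width: 0.0071
```

```bash
python3 -c "
from tl import *
st()"
```

```text
t 49.4 q [-0.351, 0.817, -1.081, -1.761, -0.238, 0.038] p [0.562, -0.2791, 0.1529] f [-1.0, -0.2, -1.0] w 0.0071
X [0.558, 0.83, 0.005] yaw 56.1 Y [0.107, -0.078, 0.991] Z [0.823, -0.552, -0.132] tilt 82.41 az -26.4
```

Request:
{"api": "send_rows", "payload": {"increments": [[[0,0,0,0],[0,0,0,0],[0,0,0,0],[0,0,0,0],[0,0.004,0,0],[0,0.012,-0.002,0],[0,0.025,-0.004,0],[0,0.03,-0.004,0]]], "hand": -0.4}}

```text
clock: 50.2
eef_pos: [0.5616, -0.2796, 0.2226]
tool_rot: [0.666, 0.353, 0.311, 0.579]
ft_force: [1.4, -1.0, 0.1]
grip_width: 0.0595
```

Request:
{"api": "send_rows", "payload": {"increments": [[[0,0.03,-0.005,0],[0,0.03,-0.005,0],[0,0.03,-0.005,0],[0,0.02,-0.003,0],[0,0.005,0,0],[0,0,0,0],[0,0,0,0],[0,0,0,0]]]}}

```text
clock: 51.0
eef_pos: [0.5565, -0.278, 0.3485]
tool_rot: [0.665, 0.351, 0.312, 0.581]
ft_force: [-0.4, 0.9, 0.2]
grip_width: 0.0594
```

```bash
python3 -c "
from tl import *
st()
c=cam('scene');save(c,'s18.png');P=pts(c);h,s,v=[cv2.cvtColor(c['image'],cv2.COLOR_RGB2HSV)[...,i].astype(int) for i in range(3)]
m=(h>100)&(h<130)&(s>110)&(P[...,1]<-.1)&(P[...,1]>-.4)&(P[...,2]>.1)&(P[...,2]<.14)&(P[...,0]>.4)&(P[...,0]<.75)
q=P[m];A=np.c_[q[:,:2],np.ones(len(q))];k=np.linalg.lstsq(A,q[:,2],rcond=None)[0]
print('lid slope',k[:2].round(3),'z',np.median(q[:,2]))
y=P[(h>15)&(h<38)&(s>110)&(P[...,2]>.13)&(P[...,1]<-.1)&(P[...,1]>-.4)&(P[...,0]>.4)&(P[...,0]<.75)];r=cv2.minAreaRect((y[:,:2]*1000).astype(np.float32));print('yel',r)
b=P[(v<75)&(P[...,2]>.14)&(P[...,2]<.17)&(P[...,1]<-.2)&(P[...,1]>-.36)&(P[...,0]>.48)&(P[...,0]<.65)];print('blk',len(b),np.median(b,0) if len(b) else '')
x,yb=P[...,0],P[...,1];m=(np.hypot(x-.5648,yb-.006)<.125)&(s<110)&(v>120)&(P[...,2]<.06)
kk,l,stt,ce=cv2.connectedComponentsWithStats(m.astype(np.uint8))
for i in range(1,kk):
    if stt[i,4]>8: print('clam',stt[i,4],ce[i].round(),np.median(P[l==i],0).round(3))
im=c['image'][130:290,110:350,::-1];cv2.imwrite('pics/s18c.png',cv2.resize(im,None,fx=3.2,fy=3.2,interpolation=cv2.INTER_CUBIC))"
```

```text
t 51.0 q [-0.353, 0.06, -0.976, -0.902, -0.236, 0.039] p [0.5565, -0.278, 0.3485] f [-0.4, 0.9, 0.2] w 0.0594
X [0.558, 0.83, 0.008] yaw 56.1 Y [0.104, -0.079, 0.991] Z [0.823, -0.553, -0.131] tilt 82.48 az -26.5
lid slope [ 0.003 -0.008] z 0.11579162644336055
yel ((601.1121826171875, -211.7144317626953), (8.77573013305664, 43.76124572753906), 56.57847595214844)
blk 74 [ 0.55962324 -0.27433702  0.15786586]
clam 100 [287. 216.] [ 0.493 -0.006  0.023]
clam 107 [265. 222.] [ 0.513 -0.068  0.026]
clam 105 [306. 221.] [0.509 0.047 0.023]
clam 111 [282. 228.] [ 0.531 -0.021  0.023]
```

View pics/s18c.png

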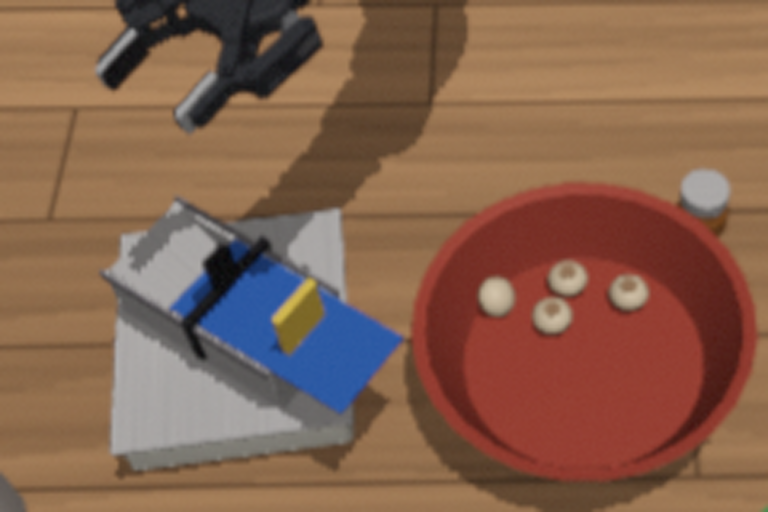

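```bash
python3 -c "
from workcell import order;print(order.job_done())"
```

```text
the job is handed in; nothing more can be done
None
```

The task is finished and handed in at about 51 s, but one force reading early on may have broken the rules. While I was repositioning the empty arm at 5.8 s, the wrist force read about 127 N, above the 120 N limit. Joints 3 and 4 had reached the ends of their range at speed, and nothing was touched. I can't tell whether it counts as a failure.

**What I did**
- **First weighing:** I pinched the lid shut, carried the measure to the pan and let go with the lid still shut and the pan sunk about 4 mm.
- **Lid:** I slid it about 73 mm open while the measure stood on the scale.
- **Pour:** the moves allow no direct tilt, so I brought the tool close to horizontal by pushing the arm against its reach limit. I then gripped the black tab, tipped the clams out and set the empty measure back on the scale. The tool drooped under load after the pour, so I levelled the measure before lowering it.

**Last checks**
- **Measure:** it stands level (lid slope below 0.01), with its centre about 2 mm from the pan centre. The gripper is well clear of it. Estimated from the lid height, the pan has sunk about 4 mm. That is near the top of the 2.5–4 mm expected for the empty measure.
- **Clams:** all four lie on the basin floor, the farthest about 90 mm from the basin centre.
- **Bystanders:** the arm did not go near the steel bowl, green cup or amber jar, and they looked unmoved in the views. I did not measure their final positions.

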